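# Refit the two rollers of the letter date-marking machine and jog it

### The job

Put the two cleaned rubber rollers back into the date-marking machine: first press the long one down past the sprung jaw until it is fully home in the wide rear fork clip, then the short one in the narrow front clip, each with its jaw snapped shut over the axle. Then push the machine's sprung toggle well over towards the machine's rear, hold it there for about one second, and let it spring back to the middle. Leave the jar, the brass weight and the roll of tape beside the machine where they are.

Things in the scene. Friction and masses are not known exactly. Their poses are not given: they have to be found in the camera images.
- roller_long_center (a point): centre (on the axle line, half-way along) of the long roller: black rubber, 28 mm in diameter, 84 mm long, on a steel axle 12 mm in diameter and 136 mm long over all; about 180 g. y runs along the axle. At the start it lies level in its walnut rest, axle 46 mm above the counter. Which roller lies nearer the robot varies, so does its yaw
- roller_short_center (a point): centre (on the axle line, half-way along) of the short roller: black rubber, 28 mm in diameter, 52 mm long, on a steel axle 12 mm in diameter and 104 mm long over all; about 130 g. y runs along the axle. At the start it lies level in its walnut rest, axle 46 mm above the counter. Which roller lies nearer the robot varies, so does its yaw
- seat_long (a point): where the long roller's centre must lie when fully home in the wide rear fork clip: 88 mm above the counter. y: along the axle; x: from the machine's front (robot side) to its rear; z up. Two aluminium forks 8 mm thick at y = +-50 mm, upright slots 15 mm wide; front cheeks flare forward from 10 to 26 mm over the seat; the rubber has 4 mm play to each fork
- seat_short (a point): where the short roller's centre must lie when fully home in the narrow front fork clip: 88 mm above the counter. y: along the axle; x: from the machine's front (robot side) to its rear; z up. Two aluminium forks 8 mm thick at y = +-34 mm, upright slots 15 mm wide; front cheeks flare forward from 10 to 26 mm over the seat; the rubber has 4 mm play to each fork
- jaw_long_nose (a point): lower tips of the two noses of the long clip's steel jaw (mid-point between them; they stand just outside the forks). Closed, they bar the slots: a descending axle meets their slopes about 19 mm above its seat; pushed straight down with 5 to 12 N it cams them to the rear, and they snap shut over it. The roller's weight alone does not open them
- jaw_short_nose (a point): lower tips of the two noses of the short clip's steel jaw (mid-point between them; they stand just outside the forks). Closed, they bar the slots: a descending axle meets their slopes about 19 mm above its seat; pushed straight down with 5 to 12 N it cams them to the rear, and they snap shut over it. The roller's weight alone does not open them
- rest_long: slotted walnut rest of the long roller, fixed to the counter; origin under its centre, y along the roller. Foot 56 mm wide and 12 mm high; two posts 10 mm thick at y = +-50 mm hold the bare axle ends in open slots 9 mm deep; free space beside the rubber down to the foot
- rest_short: slotted walnut rest of the short roller, fixed to the counter; origin under its centre, y along the roller. Foot 56 mm wide and 12 mm high; two posts 10 mm thick at y = +-34 mm hold the bare axle ends in open slots 9 mm deep; free space beside the rubber down to the foot
- machine: the date-marking machine, hood off, fixed: grey housing 240 x 240 mm, top 40 mm above the counter; origin on the counter under its centre, x to its rear. Wide clip 55 mm behind the centre, narrow clip 55 mm in front; forks and jaws reach at most 114 mm above the counter; drive cover 74 mm high along the right edge
- jaw_long (a joint): sprung hinged jaw of the long roller's clip, rad: 0 closed (as found), grows as its noses swing to the machine's rear; gives about 0.1 to 0.15 rad to let the axle by
- jaw_short (a joint): sprung hinged jaw of the short roller's clip, rad: 0 closed (as found), grows as its noses swing to the machine's rear; gives about 0.1 to 0.15 rad to let the axle by
- toggle_ball (a point): centre of the 16 mm steel ball on top of the toggle stick, 86 mm above the counter when centred; stick 10 mm thick on a black pod (50 x 36 mm, top 56 mm above the counter) at the machine's left edge (its y = +95 mm), half-way between the clips. The pivot lies 30 mm below the ball
- toggle (a joint): lean of the toggle, rad: 0 upright (spring-centred), positive towards the machine's rear (the x direction of the seats), stops at +-0.45; 0.35 moves the ball 10 mm and takes about 3.5 N at the ball
- jar: bystander: glass jar with steel cap, 68 mm across, 85 mm high; origin at the centre of its foot
- tape_roll: bystander: roll of brown tape lying flat, 90 mm across, 24 mm high; origin at the centre of its underside
- weight: bystander: small brass scale weight, 32 mm across, 38 mm high, between the machine and the roller rests; origin at the centre of its foot
Mind the look-alikes: they are no part of the job. What is shaped like the part that bears roller_long_center but green or purple is not meant.

How it is judged (in metres and radians):
On the way, in this order (a step that is already met when the one before it is completed fails the run):
1. the long roller is fully home in the wide rear clip, its jaw closed over the axle, and let go (x of roller_long_center in the frame of seat_long between -0.004 and 0.004 m and y of roller_long_center in the frame of seat_long between -0.008 and 0.008 m and z of roller_long_center in the frame of seat_long between -0.0025 and 0.0025 m and angle between the y axis of roller_long_center and the y axis of seat_long, either way round below 0.06 rad and value of joint jaw_long below 0.06 rad and contact force between roller_long and the fingers below 0.1 N), for 0.2 s.
2. the short roller is fully home in the narrow front clip, its jaw closed over the axle, and let go (x of roller_short_center in the frame of seat_short between -0.004 and 0.004 m and y of roller_short_center in the frame of seat_short between -0.008 and 0.008 m and z of roller_short_center in the frame of seat_short between -0.0025 and 0.0025 m and angle between the y axis of roller_short_center and the y axis of seat_short, either way round below 0.06 rad and value of joint jaw_short below 0.06 rad and contact force between roller_short and the fingers below 0.1 N), for 0.2 s.
3. the toggle is held well over (more than 0.22 rad) to the machine's rear for over half a second (value of joint toggle above 0.22 rad), for 0.6 s.
4. the toggle is back in the middle (value of joint toggle between -0.06 and 0.06 rad), for 0.2 s.
At the end, for the whole second after the job is handed in: Each roller lies at rest in its own clip: centre within 4 mm across, 8 mm along the axle and 2.5 mm in height of the seat, axle within 0.06 rad of the clip's line, jaw closed to under 0.06 rad; the toggle stands within 0.06 rad of the middle (all of step 4 and x of roller_long_center in the frame of seat_long between -0.004 and 0.004 m and y of roller_long_center in the frame of seat_long between -0.008 and 0.008 m and z of roller_long_center in the frame of seat_long between -0.0025 and 0.0025 m and angle between the y axis of roller_long_center and the y axis of seat_long, either way round below 0.06 rad and value of joint each of jaw_long, jaw_short below 0.06 rad and x of roller_short_center in the frame of seat_short between -0.004 and 0.004 m and y of roller_short_center in the frame of seat_short between -0.008 and 0.008 m and z of roller_short_center in the frame of seat_short between -0.0025 and 0.0025 m and angle between the y axis of roller_short_center and the y axis of seat_short, either way round below 0.06 rad and linear speed of each of roller_long, roller_short below 0.02 m/s); the robot touches nothing.
It fails at once if the jar is shifted by more than 30 mm (distance of jar from where it was at the start of the episode above 0.03 m).
It fails at once if the tape roll is shifted by more than 30 mm (distance of tape_roll from where it was at the start of the episode above 0.03 m).
It fails at once if the weight is shifted by more than 30 mm (distance of weight from where it was at the start of the episode above 0.03 m).
It also fails if it takes over 72 s, if anything falls off the work surface, if the arm or the gripper's body presses on something with over 40 N, if the wrist force passes 120 N, or if a joint passes its speed limit or range.

### The arm

A 7-joint arm with a two-finger parallel gripper is mounted at the origin on the work surface. World frame = base frame: x ahead of the robot, y to its left, z up, the work surface at z = 0. Lengths are in mm, angles in degrees, forces in N, time in s.
With the tool pointing down it reaches from about 400 to 900 mm from the base axis. Payload 5.6 kg.
Tool frame: the origin (TCP) lies at the very end of the fingers, on their centre line; the grasp point (between the pads) lies 19 mm behind it; z points along the fingers, x is the direction in which the jaws open and shut, and the axes are right-handed (so a half turn about z gives the same grasp; the last joint's range is limited). The gripper opens to 92 mm and grips with 3 to 60 N. Pads are 20 mm wide; open, the fingers measure 128 mm over their backs; the gripper's body (75 mm by 189 mm) begins 69 mm behind the grasp point.
Start: joints at [-67.208, 26.786, -0.665, 91.828, 0.344, 61.387, -3.226], TCP at [277.373, 587.856, 186.092] pointing down, gripper open.
Joint ranges: [-144.91, 144.91], [-17.63, 115.5], [-89.93, 88.59], [15.96, 139.68], [-74.01, 254.01], [8.47, 105.57], [-167.45, 167.45]. Speed limits (degrees/s): [147.25, 147.25, 180, 180, 180, 180, 180].

### API

Orientations are given as a 3x3 rotation matrix whose columns are the frame's x, y, z axes.
In Python, from workcell import telemetry, grab_frame, manip gives the robot as it stands. The module is installed in compiled form; this text tells all that it offers.
- The arm moves only by the tool drive_tool, never from a script. Its argument "plan" is a list of rows, each an object with "hand": the opening, from -1 (shut) to 1 (fully open), so that 0 is half open; "delta_pos": the shift along the tool's x, y, z in units of 0.2 m (1.0 is 0.2 m), a list of three; "spin": the turn about the tool's z in units of pi/2 rad (1.0 is pi/2 rad). In form: [{"hand": hand, "delta_pos": [tx, ty, tz], "spin": spin}, ...]. A call has 1 to 20 rows; each row shifts and turns the commanded pose from where the row before left it, along the tool's axes as they then stand; what a row does not reach is not made up. A row lasts 1/10 s, in which the tool goes at most 50 mm and 8.59 degrees, less where a joint would pass 70% of its speed; a pose out of reach is approached as far as the arm can. A call with a number of a shift or a turn outside -1 to 1 is refused whole. A call with a gripper value outside its range is refused whole. The fingers move at their own pace and stop on an object; "force" is the grip in N (left out, the last holds). Time passes only in rows, so rows that do not move let the fingers close. It gives the time, the measured TCP pose, the force and the opening at its end, in the units of the state.
- telemetry.get_obs(): the state, without advancing time (a new reading comes with each control period).
- grab_frame(name): name is "scene" or "top" or "wrist"; returns a dict with "img" (384x512x3 uint8, red, green, blue), "z_map" (384x512 float32, mm along the optical axis (not along the pixel's ray), 0 where there is no reading), "intrinsics" (3x3 intrinsics, pixels), "dist_coeffs" ([k1, k2, p1, p2, k3] as OpenCV has them; the pictures are not rectified), "R" (3x3) and "t" (3): a world point X has camera coordinates R X + t; the wrist camera has in their place "tool_from_camera" (4x4, takes a point from camera to tool coordinates, whose origin is the TCP and whose axes are the tool frame's). Camera axes: x right, y down, z forward; pixel columns grow to the right and rows downward; lengths in mm; the calibration is good to about 2 mm. A picture is of the moment at which its call begins: read the wrist's pose just before it.
- manip.sign_off(): hands the job in, once; it reports no verdict.
The state is a dict: "time_s": time; "joint_positions": joint angles; "joint_vel": joint speeds; "joint_efforts": joint torques, N m; "tcp_pos": TCP position; "tcp_rot": TCP orientation; "wrist_force": force on the tool from outside, world axes, zero at the start; "torque": the same for the moment, N m; "opening": finger opening in mm.
Only numpy, scipy, OpenCV 4.12 (cv2) and the standard library are available. Lean on these libraries where they do the work, as an engineer would, in place of code of your own. Each camera call takes 0.05 s, during which the arm holds its last target. There are 200 camera calls.

## Working session

There is one attempt and no reset: what is moved stays moved. The work goes in short steps, Python scripts to look and compute and a tool call to move; the robot and the scene stay as the last step left them, time stands still between calls to the robot, and variables do not carry over. Pictures are saved under pics/ and viewed, about 8 in all and at most 12, crops included, and the job is handed in when it is done.

Besides the shell and the picture viewer there is one more tool, called after "Request:" in YAML: its name, and indented under it one key for each argument. drive_tool: Moves the arm, as the interface text tells. Its arguments: {"type":"object","properties":{"plan":{"type":"array","items":{"type":"object","properties":{"hand":{"type":"number"},"delta_pos":{"type":"array","items":{"type":"number","minimum":-1,"maximum":1}},"spin":{"type":"number","minimum":-1,"maximum":1}}}},"force":{"type":"number"}},"required":["plan"]}

```bash
mkdir -p pics
cat > h.py <<'E'
import numpy as np, cv2, pickle
from workcell import telemetry, grab_frame, manip
def world(f,obs=None):
    h,w=f['z_map'].shape; u,v=np.meshgrid(np.arange(w),np.arange(h))
    p=cv2.undistortPoints(np.stack([u,v],-1).reshape(-1,1,2).astype(np.float64),f['intrinsics'],f['dist_coeffs']).reshape(h,w,2)
    z=f['z_map']; P=np.dstack([p[...,0]*z,p[...,1]*z,z])
    if 'R' in f: return (P-np.array(f['t']).ravel())@np.array(f['R'])
    T=np.array(f['tool_from_camera']); P=P@T[:3,:3].T+T[:3,3]
    return P@np.array(obs['tcp_rot']).T+np.array(obs['tcp_pos'])
def snap(name,fn=None):
    o=telemetry.get_obs(); f=grab_frame(name); W=world(f,o)
    if fn: cv2.imwrite('pics/'+fn,f['img'][...,::-1])
    pickle.dump((o,f,W),open(name+'.pkl','wb'))
    return o,f,W
E
python3 - <<'E'
from h import *
o,f,W=snap('top'); o2,f2,W2=snap('scene')
cv2.imwrite('pics/top1.png',f['img'][...,::-1])
cv2.imwrite('pics/scene1.png',f2['img'][...,::-1])
print(o['tcp_pos'],o['tcp_rot'],o['opening'],o['time_s'],np.array(f['R']),f['t'],f['intrinsics'])
E
```

```text
[277.12856219 587.27654924 185.15888388] [[ 4.26707642e-01  9.04389412e-01 -6.16196152e-04]
 [ 9.04387979e-01 -4.26708066e-01 -1.61566974e-03]
 [-1.72413047e-03  1.32138232e-04 -9.99998505e-01]] 91.74170103811207 0.0 [[-0.03032027 -0.99908718 -0.03009136]
 [-0.98561935  0.03489138 -0.16533932]
 [ 0.16623832  0.0246455  -0.98577757]] [  63.83727459  615.84333134 1231.37736128] [[426.44859856   0.         252.67166557]
 [  0.         426.44859856 192.82470652]
 [  0.           0.           1.        ]]
```

View pics/top1.png

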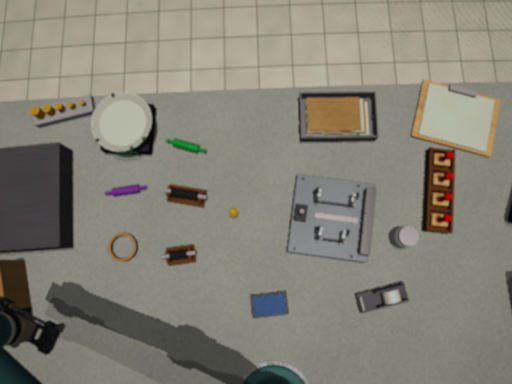

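View pics/scene1.png

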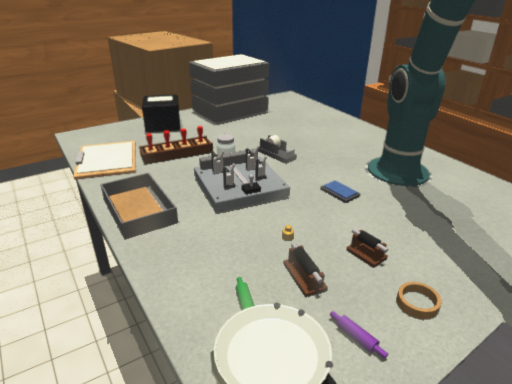

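The top view shows the long roller at about (187,194), the short one at (180,254), the weight at (234,212), the machine at (332,217) with its toggle at (301,212), the jar at (405,236) and the tape at (123,247). The scene view agrees. Next I measure these.

```bash
cat > m.py <<'E'
from h import *
o,f,W=pickle.load(open('top.pkl','rb')); img=f['img'].astype(int)
def box(n,u0,u1,v0,v1,lo,hi,mask=None):
    s=np.s_[v0:v1,u0:u1]; P=W[s]; m=(P[...,2]>lo)&(P[...,2]<hi)&(f['z_map'][s]>0)
    if mask is not None: m&=mask[s]
    X=P[m]
    r=cv2.minAreaRect(X[:,:2].astype(np.float32)); print(n,len(X),'mean',X.mean(0).round(1),'rect',np.round(r[0],1),np.round(r[1],1),round(r[2],2),'zmax',X[:,2].max().round(1)); return X
dark=img.max(2)<60
for n,b in dict(long=(155,215,175,215),short=(155,205,238,272)).items():
    box(n+' rubber',*b,48,70,dark); box(n+' all',*b,36,70)
box('weight',224,244,200,222,15,60)
box('housing',280,385,165,270,30,48)
box('pod',290,312,200,225,50,62); box('ball',290,312,200,225,72,100)
box('rear clip',305,365,178,215,70,130);box('front clip',305,358,215,250,70,130)
box('jar',388,422,220,252,60,100)
E
python3 m.py
```

```text
long rubber 221 mean [623.7 252.5  56.5] rect [624.2 253.1] [83.2 25. ] 78.61 zmax 65.1
long all 383 mean [624.5 251.8  53.2] rect [625.6 253. ] [135.4  34.4] 78.8 zmax 65.1
short rubber 153 mean [440.7 271.3  56.1] rect [440.9 273.3] [26.6 53.4] 6.99 zmax 63.9
short all 293 mean [441.2 270.7  52.1] rect [441.3 272.1] [ 33.7 102.5] 6.01 zmax 63.9
weight 84 mean [566.8 107.5  26. ] rect [566.8 108.1] [28.4 28. ] 1.24 zmax 41.8
housing 5019 mean [ 537.1 -178.7   39.2] rect [ 538.7 -189. ] [239.1 242.2] 80.48 zmax 48.0
pod 175 mean [554.  -95.9  55.2] rect [555.  -96.3] [36.2 49.6] 80.2 zmax 60.9
ball 24 mean [554.4 -95.8  90.3] rect [554.7 -95.7] [11.5 15.2] 86.83 zmax 97.6
rear clip 134 mean [ 592.1 -207.8   94.8] rect [ 587.8 -214.1] [156.2  51.1] 72.18 zmax 117.1
front clip 137 mean [ 484.7 -183.5   95.4] rect [ 482.5 -180.9] [91.1 39.7] 79.83 zmax 120.1
jar 363 mean [ 470.2 -401.4   82.3] rect [ 471.  -403.4] [58.5 57.2] 24.72 zmax 91.8
```

Request:
drive_tool:
  plan:
    - {"hand": 1, "delta_pos": [-0.0774, 0.2286, 0], "spin": 0}
    - {"hand": 1, "delta_pos": [-0.0774, 0.2286, 0], "spin": 0}
    - {"hand": 1, "delta_pos": [-0.0774, 0.2286, 0], "spin": 0}
    - {"hand": 1, "delta_pos": [-0.0774, 0.2286, 0], "spin": 0}
    - {"hand": 1, "delta_pos": [-0.0774, 0.2286, 0], "spin": 0}
    - {"hand": 1, "delta_pos": [-0.0774, 0.2286, 0], "spin": 0}
    - {"hand": 1, "delta_pos": [-0.0774, 0.2286, 0], "spin": 0}
    - {"hand": 1, "delta_pos": [-0.0774, 0.2286, 0], "spin": 0}
    - {"hand": 1, "delta_pos": [-0.0774, 0.2286, 0], "spin": 0}
    - {"hand": 1, "delta_pos": [-0.0774, 0.2286, 0], "spin": 0}
    - {"spin": 0.0938}
    - {"spin": 0.0938}
    - {"spin": 0.0938}
    - {"spin": 0.0938}
    - {"spin": 0.0938}
    - {"spin": 0.0938}
    - {"spin": 0.0938}
    - {"spin": 0.0938}
    - {"spin": 0.0938}
    - {"spin": 0}

```text
schema error: expected keys hand, delta_pos, spin
```

Request:
drive_tool:
  plan:
    - {"hand": 1, "delta_pos": [-0.0774, 0.2286, 0], "spin": 0}
    - {"hand": 1, "delta_pos": [-0.0774, 0.2286, 0], "spin": 0}
    - {"hand": 1, "delta_pos": [-0.0774, 0.2286, 0], "spin": 0}
    - {"hand": 1, "delta_pos": [-0.0774, 0.2286, 0], "spin": 0}
    - {"hand": 1, "delta_pos": [-0.0774, 0.2286, 0], "spin": 0}
    - {"hand": 1, "delta_pos": [-0.0774, 0.2286, 0], "spin": 0}
    - {"hand": 1, "delta_pos": [-0.0774, 0.2286, 0], "spin": 0}
    - {"hand": 1, "delta_pos": [-0.0774, 0.2286, 0], "spin": 0}
    - {"hand": 1, "delta_pos": [-0.0774, 0.2286, 0], "spin": 0}
    - {"hand": 1, "delta_pos": [-0.0774, 0.2286, 0], "spin": 0}
    - {"hand": 1, "delta_pos": [0, 0, 0], "spin": 0.0938}
    - {"hand": 1, "delta_pos": [0, 0, 0], "spin": 0.0938}
    - {"hand": 1, "delta_pos": [0, 0, 0], "spin": 0.0938}
    - {"hand": 1, "delta_pos": [0, 0, 0], "spin": 0.0938}
    - {"hand": 1, "delta_pos": [0, 0, 0], "spin": 0.0938}
    - {"hand": 1, "delta_pos": [0, 0, 0], "spin": 0.0938}
    - {"hand": 1, "delta_pos": [0, 0, 0], "spin": 0.0938}
    - {"hand": 1, "delta_pos": [0, 0, 0], "spin": 0.0938}
    - {"hand": 1, "delta_pos": [0, 0, 0], "spin": 0.0938}
    - {"hand": 1, "delta_pos": [0, 0, 0], "spin": 0}

```text
time_s: 2.1
tcp_pos: [624.4, 252.8, 185.5]
tcp_rot: [[0.981, -0.195, -0.001], [-0.195, -0.981, -0.001], [-0.001, 0.001, -1.0]]
wrist_force: [0.5, -1.0, 0.0]
opening: 92.0
```

```bash
cat > go.py <<'E'
# python go.py x y z theta_deg : shift (mm, tool axes) and spin to a target from the measured pose
import sys; from h import *
o=telemetry.get_obs(); R=np.array(o['tcp_rot']); x,y,z,th=map(float,sys.argv[1:])
d=R.T@(np.array([x,y,z])-o['tcp_pos']); a=np.degrees(np.arctan2(R[1,0],R[0,0]))
print('t',o['time_s'],'at',np.round(o['tcp_pos'],1),'theta',round(a,2),'shift mm',d.round(1),'units',(d/200).round(4),'spin deg',round(a-th,2),'u',round((a-th)/90,4))
E
python3 - <<'E'
from h import *
o,f,W=snap('wrist','w1.png')
print(o['time_s'],o['tcp_pos'].round(1),np.degrees(np.arctan2(o['tcp_rot'][1][0],o['tcp_rot'][0][0])).round(2),o['tcp_rot'][:,2].round(4),o['wrist_force'])
print(np.round(f['tool_from_camera'],3))
img=f['img'].astype(int)
z=f['z_map']
m=(W[...,2]>50)&(W[...,2]<66)&(z>0)&(img.max(2)<60)&(np.hypot(W[...,0]-624,W[...,1]-252)<60)
X=W[m]; r=cv2.minAreaRect(X[:,:2].astype(np.float32)); print(len(X),X.mean(0),r)
E
```

```text
2.1 [624.4 252.8 185.5] -11.25 [-7.e-04 -9.e-04 -1.e+00] [ 0.49159111 -0.97147384  0.02037921]
[[   1.       0.       0.      -1.043]
 [  -0.       0.97     0.242  -67.378]
 [  -0.      -0.242    0.97  -198.134]
 [   0.       0.       0.       1.   ]]
1907 [623.55626641 256.01466614  56.74033645] ((622.4745483398438, 251.6531219482422), (83.75520324707031, 26.02010154724121), 79.03510284423828)
```

View pics/w1.png

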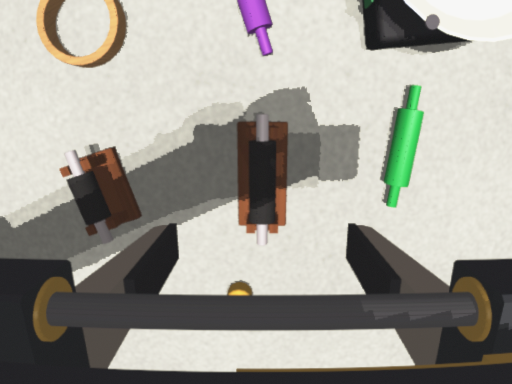

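The wrist view shows the long roller centred between the fingers at (262,180), aligned with the tool. Now I descend and grip.

Request:
drive_tool:
  force: 40
  plan:
    - {"hand": 0.4, "delta_pos": [-0.006, 0.005, 0.198], "spin": 0}
    - {"hand": 0.4, "delta_pos": [0, 0, 0.198], "spin": 0}
    - {"hand": 0.4, "delta_pos": [0, 0, 0.198], "spin": 0}
    - {"hand": 0.4, "delta_pos": [0, 0, 0.198], "spin": 0}
    - {"hand": 0.4, "delta_pos": [0, 0, 0], "spin": 0}
    - {"hand": -1, "delta_pos": [0, 0, 0], "spin": 0}
    - {"hand": -1, "delta_pos": [0, 0, 0], "spin": 0}
    - {"hand": -1, "delta_pos": [0, 0, 0], "spin": 0}
    - {"hand": -1, "delta_pos": [0, 0, 0], "spin": 0}
    - {"hand": -1, "delta_pos": [0, 0, 0], "spin": 0}
    - {"hand": -1, "delta_pos": [0, 0, 0], "spin": 0}
    - {"hand": -1, "delta_pos": [0, 0, 0], "spin": 0}
    - {"hand": -1, "delta_pos": [0, 0, 0], "spin": 0}

```text
time_s: 3.45
tcp_pos: [626.1, 252.2, 31.2]
tcp_rot: [[0.981, -0.195, 0.005], [-0.195, -0.981, 0.002], [0.004, -0.003, -1.0]]
wrist_force: [-2.7, -1.8, 19.0]
opening: 3.0
```

```bash
python3 go.py 622.9 252 195 -11.2
```

```text
t 3.45 at [626.1 252.2  31.2] theta -11.26 shift mm [  -2.4    0.4 -163.8] units [-0.0121  0.0019 -0.8189] spin deg -0.06 u -0.0006
```

The fingers closed to 3 mm with 19 N pushing up, so something is wrong. I look.

Run:
```python
from h import *
o,f,W=snap('wrist','w2.png'); o,g,W=snap('scene')
a=f['img'][...,::-1]; b=cv2.resize(g['img'][210:330,250:410,::-1],(512,384),interpolation=cv2.INTER_CUBIC)
cv2.imwrite('pics/c2.png',cv2.resize(np.hstack([a,b]),(800,300)))
print(o['opening'])
```

```text
0.3284284305520853
```

View pics/c2.png

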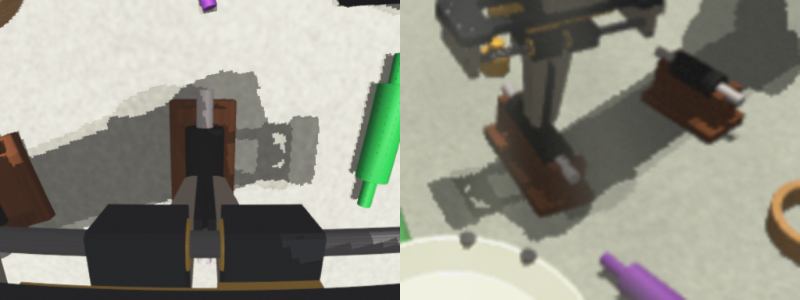

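The fingers are shut and the roller is still by the rest. I check its pose from depth.

Run:
```python
from h import *
o,f,W=pickle.load(open('wrist.pkl','rb')); print(o['tcp_pos'].round(1),o['wrist_force'].round(1),o['time_s'])
for v in range(105,260,8): print(v,[ (W[v,u].round(0).astype(int).tolist(),f['img'][v,u].tolist()) for u in (254,262,270)])
```

```text
[626.1 252.2  31.2] [-2.7 -1.8 19. ] 3.45
105 [([634, 324, 0], [131, 130, 122]), ([639, 323, 0], [132, 131, 123]), ([645, 322, -1], [136, 135, 127])]
113 [([633, 319, 1], [98, 97, 93]), ([638, 318, -1], [103, 102, 97]), ([644, 317, 0], [132, 131, 123])]
121 [([633, 315, 51], [101, 97, 98]), ([637, 314, 51], [145, 138, 139]), ([642, 313, 48], [136, 129, 129])]
129 [([632, 311, 50], [101, 96, 98]), ([637, 310, 50], [140, 132, 134]), ([641, 309, 49], [136, 129, 129])]
137 [([632, 307, 51], [101, 97, 97]), ([636, 306, 51], [109, 103, 105]), ([640, 305, 49], [135, 128, 128])]
145 [([631, 303, 49], [102, 98, 98]), ([635, 302, 51], [149, 140, 141]), ([639, 301, 49], [133, 128, 128])]
153 [([630, 298, 50], [102, 97, 98]), ([634, 298, 51], [112, 106, 107]), ([638, 297, 48], [133, 126, 126])]
161 [([629, 294, 51], [102, 98, 98]), ([633, 294, 52], [108, 103, 104]), ([638, 292, 49], [132, 127, 127])]
169 [([629, 291, 59], [32, 31, 32]), ([633, 291, 59], [32, 31, 32]), ([637, 290, 58], [36, 35, 34])]
177 [([628, 287, 58], [33, 31, 33]), ([632, 287, 59], [32, 32, 33]), ([636, 286, 58], [33, 33, 33
[... 315 characters left out ...]
24, 270, 59], [33, 31, 32]), ([629, 270, 60], [33, 32, 33]), ([633, 269, 58], [33, 33, 32])]
217 [([623, 266, 59], [34, 33, 34]), ([628, 265, 59], [32, 32, 32]), ([632, 264, 58], [33, 33, 33])]
225 [([623, 263, 62], [34, 34, 35]), ([627, 261, 59], [32, 32, 31]), ([631, 261, 63], [34, 33, 34])]
233 [([623, 263, 75], [32, 32, 34]), ([626, 256, 59], [32, 32, 32]), ([631, 261, 75], [35, 35, 35])]
241 [([623, 263, 86], [34, 33, 34]), ([625, 252, 59], [32, 32, 33]), ([631, 262, 86], [33, 33, 34])]
249 [([623, 262, 94], [33, 31, 33]), ([624, 247, 59], [34, 33, 33]), ([630, 261, 95], [34, 33, 35])]
257 [([624, 263, 103], [33, 35, 35]), ([623, 243, 59], [30, 31, 31]), ([630, 261, 103], [33, 33, 34])]
```

Request:
drive_tool:
  force: 15
  plan:
    - {"hand": 0.2, "delta_pos": [0, 0, 0], "spin": 0}
    - {"hand": 0.2, "delta_pos": [0, 0, 0], "spin": 0}
    - {"hand": 0.2, "delta_pos": [0, 0, 0], "spin": 0}
    - {"hand": 0.2, "delta_pos": [0, 0, 0], "spin": 0}
    - {"hand": 0.2, "delta_pos": [0, 0, 0], "spin": 0}
    - {"hand": 0.2, "delta_pos": [0, 0, 0], "spin": 0}

```text
time_s: 4.15
tcp_pos: [623.1, 251.9, 27.3]
tcp_rot: [[0.981, -0.195, -0.001], [-0.195, -0.981, -0.0], [-0.001, 0.001, -1.0]]
wrist_force: [-0.4, 0.5, -0.3]
opening: 46.3
```

Run:
```python
from h import *
o,f,W=snap('wrist','w3.png'); o2,g,W2=snap('scene')
a=f['img'][...,::-1]; b=cv2.resize(g['img'][210:330,250:410,::-1],(512,384),interpolation=cv2.INTER_CUBIC)
cv2.imwrite('pics/c3.png',cv2.resize(np.hstack([a,b]),(800,300)))
print(o['opening'],o['tcp_pos'].round(1),o['wrist_force'].round(1))
```

```text
46.25889725910326 [623.1 251.9  27.3] [-0.4  0.5 -0.3]
```

View pics/c3.png

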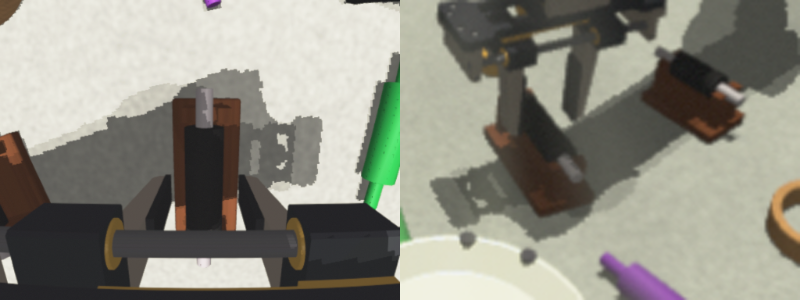

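The fingers now straddle the roller correctly, with no force. At 40 N they had squeezed right through, so I retry gently and watch the opening.

Request:
drive_tool:
  force: 12
  plan:
    - {"hand": -0.3, "delta_pos": [0, 0, 0], "spin": 0}
    - {"hand": -0.3, "delta_pos": [0, 0, 0], "spin": 0}
    - {"hand": -0.3, "delta_pos": [0, 0, 0], "spin": 0}
    - {"hand": -0.3, "delta_pos": [0, 0, 0], "spin": 0}

```text
time_s: 4.65
tcp_pos: [623.4, 252.0, 27.7]
tcp_rot: [[0.981, -0.195, 0.0], [-0.195, -0.981, -0.0], [0.0, -0.0, -1.0]]
wrist_force: [-0.3, 0.7, -0.3]
opening: 32.3
```

Request:
drive_tool:
  force: 12
  plan:
    - {"hand": -0.6, "delta_pos": [0, 0, 0], "spin": 0}
    - {"hand": -0.6, "delta_pos": [0, 0, 0], "spin": 0}

```text
time_s: 4.85
tcp_pos: [623.3, 252.1, 27.8]
tcp_rot: [[0.981, -0.195, -0.0], [-0.195, -0.981, 0.0], [-0.0, -0.0, -1.0]]
wrist_force: [-1.8, -0.1, 1.4]
opening: 19.2
```

Request:
drive_tool:
  force: 12
  plan:
    - {"hand": -0.4, "delta_pos": [0, 0, 0], "spin": 0}
    - {"hand": -0.4, "delta_pos": [0, 0, 0], "spin": 0}
    - {"hand": -0.4, "delta_pos": [0, 0, 0], "spin": 0}

```text
time_s: 5.15
tcp_pos: [623.5, 252.0, 27.7]
tcp_rot: [[0.981, -0.195, 0.0], [-0.195, -0.981, -0.0], [0.0, 0.0, -1.0]]
wrist_force: [0.3, -0.4, -0.6]
opening: 27.7
```

Run:
```python
from h import *
o,f,W=snap('wrist','w4.png')
cv2.imwrite('pics/c4.png',cv2.resize(f['img'][180:384,150:370,::-1],(660,600),interpolation=cv2.INTER_CUBIC))
print(o['opening'],o['tcp_pos'].round(1),o['wrist_force'].round(1),o['torque'])
for v in range(185,320,10): print(v,[W[v,u].round(0).astype(int).tolist() for u in range(222,302,8)])
```

```text
27.66515293044172 [623.5 252.   27.7] [ 0.3 -0.4 -0.6] [-0.02175378  0.07683256  0.02508826]
185 [[601, 278, 10], [606, 277, 11], [616, 284, 52], [621, 284, 57], [625, 284, 59], [629, 283, 59], [633, 282, 57], [637, 281, 56], [642, 270, 13], [647, 269, 11]]
195 [[599, 271, 11], [605, 270, 11], [615, 279, 53], [619, 279, 58], [624, 279, 59], [628, 278, 59], [632, 277, 58], [636, 276, 56], [641, 263, 12], [646, 262, 12]]
205 [[598, 265, 13], [603, 264, 11], [613, 273, 51], [618, 274, 57], [623, 274, 60], [627, 273, 60], [631, 272, 59], [635, 270, 56], [640, 256, 11], [645, 255, 11]]
215 [[596, 258, 11], [602, 257, 11], [612, 268, 52], [617, 269, 58], [621, 268, 59], [626, 267, 59], [630, 266, 59], [634, 265, 56], [638, 250, 13], [644, 249, 12]]
225 [[603, 265, 57], [608, 265, 59], [611, 262, 53], [616, 263, 57], [620, 263, 59], [624, 262, 58], [629, 261, 58], [633, 259, 56], [637, 243, 11], [641, 258, 58]]
235 [[605, 265, 72], [609, 265, 74], [610, 257, 53], [615, 258, 58], [619, 257, 59], [623, 257, 59], [628, 255, 59], [632, 253, 55], [636, 236, 12], [640, 259, 74]]
245 [[607, 265, 8
[... 635 characters left out ...]
250, 97]]
285 [[610, 263, 120], [608, 251, 97], [603, 224, 48], [609, 229, 58], [613, 228, 58], [618, 228, 59], [622, 226, 58], [626, 224, 55], [630, 204, 21], [635, 246, 97]]
295 [[619, 280, 157], [620, 280, 157], [622, 280, 158], [624, 279, 157], [626, 277, 155], [628, 278, 156], [629, 277, 156], [631, 278, 157], [633, 277, 157], [635, 277, 157]]
305 [[619, 279, 160], [620, 279, 160], [622, 279, 161], [624, 278, 160], [626, 278, 160], [628, 278, 160], [629, 278, 161], [631, 277, 160], [633, 277, 160], [635, 277, 161]]
315 [[619, 278, 162], [621, 278, 163], [622, 277, 162], [624, 276, 161], [625, 276, 161], [627, 276, 161], [629, 276, 162], [631, 276, 162], [632, 275, 162], [634, 274, 161]]
```

View pics/c4.png

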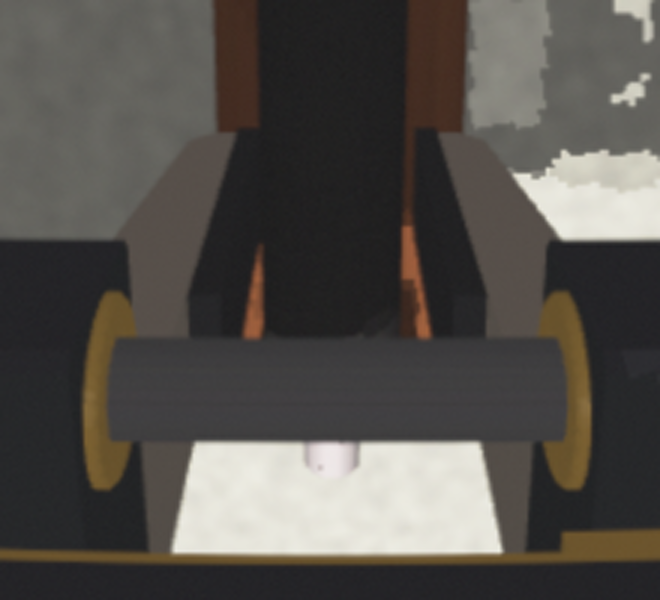

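Request:
drive_tool:
  force: 4
  plan:
    - {"hand": -1, "delta_pos": [-0.01, 0, 0], "spin": 0}
    - {"hand": -1, "delta_pos": [0, 0, 0], "spin": 0}

```text
time_s: 5.4
tcp_pos: [622.6, 252.2, 28.3]
tcp_rot: [[0.981, -0.195, 0.003], [-0.195, -0.981, 0.0], [0.002, -0.001, -1.0]]
wrist_force: [2.3, -1.0, 1.8]
opening: 17.6
```

Request:
drive_tool:
  force: 4
  plan:
    - {"hand": -1, "delta_pos": [0, 0, 0], "spin": 0}

```text
time_s: 5.5
tcp_pos: [622.5, 252.2, 28.3]
tcp_rot: [[0.981, -0.195, 0.002], [-0.195, -0.981, 0.0], [0.002, -0.001, -1.0]]
wrist_force: [1.8, -1.4, 1.7]
opening: 17.4
```

The numbers explain it. A 17.4 mm opening on a 28 mm cylinder, the upward push, and the lowest visible finger points at z≈57 all put the real fingertips about 29 mm above the reported TCP. I open and go 28 mm lower.

Request:
drive_tool:
  force: 20
  plan:
    - {"hand": 0.2, "delta_pos": [0, 0, 0], "spin": 0}
    - {"hand": 0.2, "delta_pos": [0, 0, 0], "spin": 0}
    - {"hand": 0.2, "delta_pos": [0, 0, 0], "spin": 0}
    - {"hand": 0.2, "delta_pos": [0, 0, 0.07], "spin": 0}
    - {"hand": 0.2, "delta_pos": [0, 0, 0.07], "spin": 0}
    - {"hand": 0.2, "delta_pos": [0, 0, 0], "spin": 0}

```text
time_s: 6.1
tcp_pos: [619.0, 251.6, -3.7]
tcp_rot: [[0.981, -0.195, -0.005], [-0.195, -0.981, -0.002], [-0.004, 0.003, -1.0]]
wrist_force: [-0.9, 0.5, 0.1]
opening: 55.2
```

Request:
drive_tool:
  force: 20
  plan:
    - {"hand": -1, "delta_pos": [0, 0, 0], "spin": 0}
    - {"hand": -1, "delta_pos": [0, 0, 0], "spin": 0}
    - {"hand": -1, "delta_pos": [0, 0, 0], "spin": 0}
    - {"hand": -1, "delta_pos": [0, 0, 0], "spin": 0}
    - {"hand": -1, "delta_pos": [0, 0, 0], "spin": 0}

```text
time_s: 6.6
tcp_pos: [622.8, 252.3, 0.4]
tcp_rot: [[0.981, -0.195, 0.003], [-0.195, -0.981, 0.0], [0.002, -0.001, -1.0]]
wrist_force: [2.5, -0.5, -0.4]
opening: 27.4
```

Run:
```python
from h import *
o,f,W=snap('wrist')
print(o['opening'],o['tcp_pos'].round(1),o['wrist_force'].round(1))
for v in range(170,300,10): print(v,[W[v,u].round(0).astype(int).tolist() for u in range(206,318,10)])
```

```text
27.363978923156303 [6.228e+02 2.523e+02 4.000e-01] [ 2.5 -0.5 -0.4]
170 [[595, 292, -1], [603, 293, 12], [609, 291, 12], [618, 295, 44], [622, 294, 43], [627, 294, 50], [632, 294, 51], [636, 292, 45], [641, 291, 44], [648, 284, 12], [653, 283, 12], [660, 279, 1]]
180 [[594, 286, 0], [602, 287, 12], [608, 286, 12], [618, 292, 52], [623, 292, 57], [627, 292, 59], [631, 291, 58], [635, 290, 59], [640, 288, 54], [647, 278, 11], [652, 277, 12], [659, 273, -1]]
190 [[593, 280, 0], [600, 281, 10], [606, 280, 11], [617, 288, 54], [622, 288, 57], [626, 287, 59], [630, 286, 58], [634, 285, 58], [639, 284, 55], [646, 272, 11], [651, 271, 12], [658, 267, -1]]
200 [[591, 274, 0], [599, 275, 8], [605, 274, 12], [616, 284, 54], [621, 283, 57], [625, 283, 60], [629, 282, 59], [634, 281, 58], [638, 279, 54], [645, 266, 11], [650, 265, 12], [657, 261, 0]]
210 [[590, 268, 0], [596, 267, 0], [604, 268, 11], [615, 278, 52], [620, 279, 57], [624, 279, 59], [629, 278, 59], [633, 277, 59], [637, 274, 53], [644, 261, 12], [649, 259, 11], [656, 254, 0]]
220 [[588, 261, 0], [594, 260, -1], [602, 263, 12], [614
[... 818 characters left out ...]
, 255, 59], [624, 255, 59], [628, 253, 58], [633, 250, 54], [637, 260, 75], [641, 259, 75], [645, 258, 75]]
270 [[603, 267, 85], [607, 265, 83], [610, 265, 84], [608, 249, 51], [614, 251, 57], [619, 251, 59], [623, 250, 60], [627, 247, 56], [632, 245, 53], [636, 256, 76], [640, 259, 84], [643, 259, 85]]
280 [[605, 267, 93], [608, 266, 92], [609, 261, 84], [607, 244, 53], [613, 245, 57], [618, 246, 60], [622, 245, 59], [626, 243, 58], [631, 239, 52], [635, 253, 79], [639, 259, 91], [642, 259, 93]]
290 [[606, 268, 102], [607, 261, 91], [609, 257, 84], [606, 238, 51], [612, 241, 57], [617, 241, 59], [621, 240, 59], [626, 238, 57], [630, 235, 53], [635, 248, 78], [638, 255, 91], [641, 259, 100]]
```

Gripped at 27.4 mm. I raise the force, lift, and travel to a viewing spot just past the rear clip.

Request:
drive_tool:
  force: 35
  plan:
    - {"hand": -1, "delta_pos": [0, 0, 0], "spin": 0}
    - {"hand": -1, "delta_pos": [0, 0, -0.1], "spin": 0}
    - {"hand": -1, "delta_pos": [0, 0, -0.2], "spin": 0}
    - {"hand": -1, "delta_pos": [0, 0, -0.2], "spin": 0}
    - {"hand": -1, "delta_pos": [0, 0, -0.25], "spin": 0}
    - {"hand": -1, "delta_pos": [0.0254, 0.224, 0], "spin": 0}
    - {"hand": -1, "delta_pos": [0.0254, 0.224, 0], "spin": 0}
    - {"hand": -1, "delta_pos": [0.0254, 0.224, 0], "spin": 0}
    - {"hand": -1, "delta_pos": [0.0254, 0.224, 0], "spin": 0}
    - {"hand": -1, "delta_pos": [0.0254, 0.224, 0], "spin": 0}
    - {"hand": -1, "delta_pos": [0.0254, 0.224, 0], "spin": 0}
    - {"hand": -1, "delta_pos": [0.0254, 0.224, 0], "spin": 0}
    - {"hand": -1, "delta_pos": [0.0254, 0.224, 0], "spin": 0}
    - {"hand": -1, "delta_pos": [0.0254, 0.224, 0], "spin": 0}
    - {"hand": -1, "delta_pos": [0.0254, 0.224, 0], "spin": 0}
    - {"hand": -1, "delta_pos": [0.0254, 0.224, 0], "spin": 0}
    - {"hand": -1, "delta_pos": [0.0254, 0.224, 0], "spin": 0}
    - {"hand": -1, "delta_pos": [0, 0, 0], "spin": 0}
    - {"hand": -1, "delta_pos": [0, 0, 0], "spin": 0}

```text
time_s: 8.55
tcp_pos: [575.0, -287.2, 148.9]
tcp_rot: [[0.98, -0.198, -0.002], [-0.198, -0.98, 0.002], [-0.002, -0.001, -1.0]]
wrist_force: [0.6, 0.5, -0.8]
opening: 27.2
```

Run:
```python
from h import *
o,f,W=snap('wrist','w5.png')
print(o['time_s'],o['opening'],o['tcp_pos'].round(1),o['wrist_force'].round(1))
```

```text
8.55 27.192564776027538 [ 575.  -287.2  148.9] [ 0.6  0.5 -0.8]
```

View pics/w5.png

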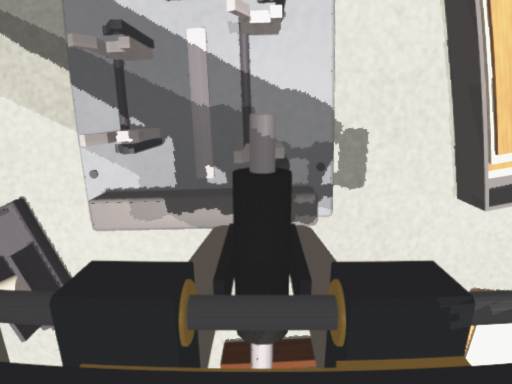

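The roller is held at (262,230). The front clip's forks are at (118,45) and (122,135), and the rear clip is partly visible at (258,10) and (255,155). I map the clip heights in the machine frame.

```bash
cat > mp.py <<'E'
from h import *
def mach(P,C=(538.7,-189.),yaw=-9.6):
    c,s=np.cos(np.radians(yaw)),np.sin(np.radians(yaw)); d=P[...,:2]-np.array(C)
    return np.dstack([d[...,0]*c+d[...,1]*s,-d[...,0]*s+d[...,1]*c,P[...,2]])
E
python3 - <<'E'
from mp import *
def hmap(W,z,x0,x1,y0,y1,st=4):
    M=mach(W)[z>0]; print('x',list(range(x0,x1,st)))
    for y in range(y1,y0,-st):
        r=[]
        for x in range(x0,x1,st):
            s=M[(M[:,0]>=x)&(M[:,0]<x+st)&(M[:,1]>=y-st)&(M[:,1]<y)&(M[:,2]<125)]
            r.append('%3d'%s[:,2].max() if len(s) else '  .')
        print('%4d'%y,' '.join(r))
o,f,W=pickle.load(open('wrist.pkl','rb'))
hmap(W,f['z_map'],-90,-26,-50,52)
o,f,W=pickle.load(open('top.pkl','rb'))
P=W[165:270,280:385]; 
# housing outline from plane 36..44
M=mach(P); m=(M[...,2]>34)&(M[...,2]<46); X=M[m][:,:2].astype(np.float32); print(cv2.minAreaRect(X)); print(np.percentile(X,[.5,99.5],axis=0))
E
```

```text
x [-90, -86, -82, -78, -74, -70, -66, -62, -58, -54, -50, -46, -42, -38, -34, -30]
  52  41  40  40  39  40  39  39   .   .  40  41  41  40  40  40  41
  48  40  40  40  40  40  40  38   .   .   .  40  39  41  40  40  40
  44   .   .   .   .   .   .   .   . 101 106 111 114 113 102  40  40
  40   .   .   .   .   .   .   .   . 102 107 111 115 112 113  40  41
  36  40   .   . 114 114 110 104  82 100 104 111 113 111 112  40  40
  32  41  40 110 113 115 111 103  83  82  82  94  95  95  41  40  40
  28  40  42  40 112 115 110 102  81  82  82  94  94  93  41  40  40
  24  40  40  40  39  51  49  41  40  41  40  40  40  40  41  40  40
  20  40  40  40  39  50  50  41  41  40  40  40  40  41  40  40  41
  16  40  40  41  40  50  50  40  40  40  40  41  41  41  40  41  40
  12  41  40  41  46  50  50  48  41  40  41  40  40  40  41  40  39
   8  40  40  40  47  50  50  40  40  41  40  40  40  40  40  41  40
   4  40  40  40  47  50  50  47  41  40  41  40  40  40  40  41  41
   0  40  41  41  40  50  51  41  40  40  40  40  40  41  41  40  40
  -4  40  40  41  40  50  51  40  40  40  40  41  4
[... 244 characters left out ...]
0  50  50  49  40  40  40  40  40  40  41  40  40
 -24  40  40  41  47  50  50  41  41  40  41  41  40  40  40  41  40
 -28  40  40  41  46  50  50  46  39  40  40  40  41  41  40  42  40
 -32  40  41  40 113 114 110 104  82  82  82  94  94  94  41  40  41
 -36   .   . 110 114 115 111 102  83  83  81  94  94  95  40  40  40
 -40   .   .  39 113 116 108 102  82 100 105 110 113 113  84  41  40
 -44  40  41  40   .  51  51  51  51 101 106 111 114 113  92  40  40
 -48  40  40   .   .   .   .   .   .   . 105  40 113 109  41  40  40
((0.06909942626953125, -0.359283447265625), (239.23011779785156, 241.47071838378906), 89.85252380371094)
[[-119.07215309 -110.78306484]
 [ 118.81783581  118.05904293]]
```

```bash
cat > clip.py <<'E'
from mp import *
def rep(n):
    o,f,W=pickle.load(open(n+'.pkl','rb')); M=mach(W); k=f['z_map']>0
    def q(t,m,a):
        X=M[m&k][:,a]; print(n,t,len(X),np.percentile(X,[2,10,50,90,98]).round(1) if len(X)>3 else '')
    x,y,z=M[...,0],M[...,1],M[...,2]
    for nm,cx,cy in (('short',-55,34),('long',55,50)):
        for s in (1,-1):
            near=(abs(y-s*cy)<14)&(abs(x-cx)<22)
            q(f'{nm} fork{s} cheek y',near&(z>98)&(x<cx-8),1)
            q(f'{nm} fork{s} rearpost y',near&(z>90)&(z<97)&(x>cx),1)
            q(f'{nm} fork{s} floor x',near&(z>79)&(z<86),0)
    P=(z>36)&(z<44)
    q('rear edge x',P&(abs(y)<90)&(x>90),0); q('right y',(abs(x)<90)&(z>68)&(z<78)&(y<-60),1)
    q('pod x',(abs(x)<40)&(abs(y-95)<40)&(z>53)&(z<59),0); q('pod y',(abs(x)<40)&(abs(y-95)<40)&(z>53)&(z<59),1)
    q('ball x',(abs(x)<15)&(abs(y-95)<15)&(z>80)&(z<99),0); q('ball y',(abs(x)<15)&(abs(y-95)<15)&(z>80)&(z<99),1)
import sys
for n in sys.argv[1:]: rep(n)
E
python3 clip.py wrist top
```

```text
wrist short fork1 cheek y 363 [26.8 27.  30.4 34.  34.8]
wrist short fork1 rearpost y 205 [26.8 27.6 32.  37.8 41.1]
wrist short fork1 floor x 293 [-68.1 -64.1 -57.1 -40.8 -38.2]
wrist short fork-1 cheek y 291 [-41.  -40.2 -37.  -33.9 -33.3]
wrist short fork-1 rearpost y 166 [-47.  -44.6 -38.3 -34.  -33.1]
wrist short fork-1 floor x 228 [-66.  -64.1 -57.4 -38.7 -38.1]
wrist long fork1 cheek y 308 [42.5 42.8 45.4 49.1 50.2]
wrist long fork1 rearpost y 193 [42.3 42.7 47.2 51.7 52.1]
wrist long fork1 floor x 304 [39.2 45.9 53.8 61.2 68.5]
wrist long fork-1 cheek y 2244 [-63.9 -63.6 -59.6 -50.6 -49.1]
wrist long fork-1 rearpost y 110 [-58.1 -56.9 -53.5 -49.8 -49. ]
wrist long fork-1 floor x 8 [37.7 38.2 68.8 70.5 71. ]
wrist rear edge x 6603 [ 90.7  93.3 106.  242.6 256. ]
wrist right y 4965 [-118.3 -115.2 -103.2  -91.8  -90.2]
wrist pod x 0 
wrist pod y 0 
wrist ball x 0 
wrist ball y 0 
top short fork1 cheek y 13 [30.9 31.3 34.1 36.7 37. ]
top short fork1 rearpost y 8 [29.7 31.3 34.9 43.5 43.9]
top short fork1 floor x 15 [-68.2 -63.6 -54.2 -49.1 -47.6]
top short fork-1 cheek y 16 [-40.1 -39.3 -35.4 -32.1 -31.9]
top short fork-1 rearpost y 8 [-39.5 -38.3 -35.6 -33.4 -32.3]
top short fork-1 floor x 17 [-66.6 -61.  -53.5 -46.5 -40.4]
top long fork1 cheek y 10 [46.3 46.7 49.6 52.3 52.5]
top long fork1 rearpost y 10 [45.4 46.7 49.8 59.3 59.8]
top long fork1 floor x 11 [44.7 49.3 56.3 62.4 62.5]
top long fork-1 cheek y 13 [-55.5 -54.9 -51.7 -48.9 -48.2]
top long fork-1 rearpost y 9 [-56.9 -56.9 -51.9 -48.9 -48.6]
top long fork-1 floor x 14 [44.7 51.3 58.1 65.4 68.4]
top rear edge x 582 [ 90.8  93.4 108.  258.8 404.7]
top right y 584 [-223.7 -115.5 -103.4  -92.   -89.5]
top pod x 126 [-23.3 -20.7  -4.3  20.   23.7]
top pod y 126 [ 77.   80.5  94.6 108.6 111.6]
top ball x 24 [-6.8 -5.  -0.2  4.9  7.8]
top ball y 24 [ 88.7  89.4  94.6  99.9 100.6]
```

```bash
cat > held.py <<'E'
from h import *
import sys
L=float(sys.argv[1]); A=float(sys.argv[2])
o,f,W=pickle.load(open('wrist.pkl','rb')); R=np.array(o['tcp_rot']); T=(W-o['tcp_pos'])@R
x,y,z=T[...,0],T[...,1],T[...,2]; k=f['z_map']>0
m=k&(abs(x)<14)&(z>-66)&(z<-42)&(y<-12)&(y>-90)
for yy in range(-76,-12,4):
    s=m&(y>=yy)&(y<yy+4)
    if s.sum()>10: print(yy+2,s.sum(),'x %.1f..%.1f'%tuple(np.percentile(x[s],[2,98])),'top z %.1f'%np.percentile(z[s],3))
r=m&(z<-56); a=m
print('rubber end y',y[r].min().round(1),'->centre',(np.percentile(y[r],.5)+L/2).round(1),'axle end',np.percentile(y[a],.5).round(1),'->centre',(np.percentile(y[a],.5)+A/2).round(1))
E
python3 held.py 84 136
```

```text
-66 182 x -6.7..4.3 top z -51.8
-62 238 x -6.7..4.3 top z -51.9
-58 241 x -6.8..4.4 top z -51.8
-54 241 x -6.8..4.4 top z -51.9
-50 232 x -6.8..4.4 top z -51.6
-46 232 x -6.9..4.5 top z -51.8
-42 566 x -13.0..11.1 top z -58.8
-38 541 x -13.5..11.7 top z -59.5
-34 510 x -13.1..11.3 top z -59.5
-30 494 x -13.2..11.3 top z -59.7
-26 492 x -13.3..11.4 top z -59.5
-22 494 x -13.4..11.5 top z -59.6
-18 487 x -13.4..11.6 top z -59.7
-14 459 x -13.4..11.5 top z -59.5
rubber end y -41.7 ->centre 0.7 axle end -66.3 ->centre 1.7
```

```bash
python3 go.py 592 -200.8 95 -9.7
```

```text
t 8.6 at [ 575.9 -285.3  148.8] theta -11.23 shift mm [ -0.5 -85.9  54. ] units [-0.0025 -0.4295  0.27  ] spin deg -1.53 u -0.017
```

Request:
drive_tool:
  plan:
    - {"hand": -1, "delta_pos": [0, -0.2, 0], "spin": 0}
    - {"hand": -1, "delta_pos": [-0.0025, -0.2295, 0], "spin": 0}
    - {"hand": -1, "delta_pos": [0, 0, 0.135], "spin": -0.017}
    - {"hand": -1, "delta_pos": [0, 0, 0.135], "spin": 0}
    - {"hand": -1, "delta_pos": [0, 0, 0], "spin": 0}
    - {"hand": -1, "delta_pos": [0, 0, 0], "spin": 0}

```text
time_s: 9.2
tcp_pos: [592.7, -200.8, 95.7]
tcp_rot: [[0.986, -0.167, -0.001], [-0.167, -0.986, 0.001], [-0.001, -0.001, -1.0]]
wrist_force: [0.4, -0.2, -1.6]
opening: 27.0
```

```bash
python3 -c "
from h import *
snap('wrist','w6.png')"; python3 clip.py wrist; python3 held.py 84 136|tail -6;python3 go.py 592 -200.8 95 -9.7
```

```text
wrist short fork1 cheek y 521 [27.  27.8 31.3 35.  35.2]
wrist short fork1 rearpost y 260 [26.7 27.4 31.8 41.4 42. ]
wrist short fork1 floor x 250 [-69.9 -64.3 -55.7 -38.5 -38. ]
wrist short fork-1 cheek y 306 [-39.9 -38.  -34.  -32.8 -32.6]
wrist short fork-1 rearpost y 0 
wrist short fork-1 floor x 181 [-71.4 -68.5 -56.5 -42.9 -40.6]
wrist long fork1 cheek y 542 [36.4 37.9 45.6 50.5 51.1]
wrist long fork1 rearpost y 165 [43.5 44.1 47.2 50.7 57.6]
wrist long fork1 floor x 13 [38.2 38.7 41.8 44.8 45.4]
wrist long fork-1 cheek y 93 [-44.8 -44.2 -42.3 -39.8 -38.6]
wrist long fork-1 rearpost y 0 
wrist long fork-1 floor x 0 
wrist rear edge x 7196 [ 90.7  93.7 107.5 244.2 255.5]
wrist right y 1509 [-118.  -115.8 -108.1  -98.5  -95.9]
wrist pod x 3221 [-24.9 -21.6   3.7  19.7  22.9]
wrist pod y 3221 [ 74.4  76.9  89.9 106.7 109.2]
wrist ball x 605 [-7.5 -5.4  0.2  5.   6.3]
wrist ball y 605 [84.6 86.1 91.2 96.8 98.6]
-30 496 x -13.1..11.3 top z -59.7
-26 492 x -13.2..11.5 top z -59.7
-22 491 x -13.3..11.5 top z -59.6
-18 480 x -13.4..11.6 top z -59.6
-14 468 x -13.5..11.1 top z -59.5
rubber end y -41.6 ->centre 0.7 axle end -66.4 ->centre 1.6
t 9.25 at [ 593.4 -201.7   96.7] theta -9.65 shift mm [-1.6 -0.7  1.7] units [-0.0078 -0.0033  0.0083] spin deg 0.05 u 0.0006
```

View pics/w6.png

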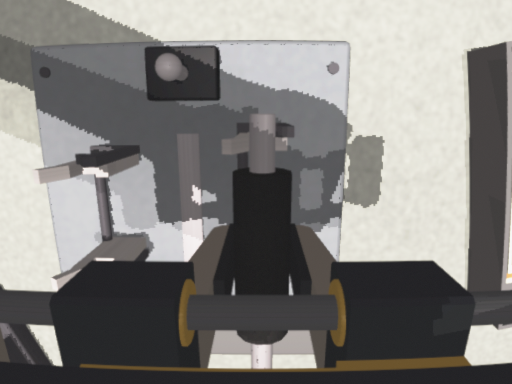

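Run:
```python
from mp import *
o,f,W=pickle.load(open('wrist.pkl','rb')); M=mach(W); k=f['z_map']>0
for y0,y1,xs in ((29,34,range(-86,-34,2)),(44,50,range(24,76,2))):
    s=k&(M[...,1]>y0)&(M[...,1]<y1)&(M[...,2]<118); r=[]
    for x in xs:
        t=M[...,2][s&(M[...,0]>=x)&(M[...,0]<x+2)]; r.append((x,len(t),int(np.median(t)) if len(t) else None))
    print(r)
```

```text
[(-86, 0, None), (-84, 0, None), (-82, 0, None), (-80, 1, 110), (-78, 16, 111), (-76, 16, 112), (-74, 30, 113), (-72, 65, 111), (-70, 62, 107), (-68, 57, 103), (-66, 119, 96), (-64, 58, 91), (-62, 8, 81), (-60, 10, 81), (-58, 8, 81), (-56, 3, 81), (-54, 0, None), (-52, 0, None), (-50, 10, 92), (-48, 22, 93), (-46, 22, 93), (-44, 25, 93), (-42, 257, 72), (-40, 18, 39), (-38, 17, 39), (-36, 17, 39)]
[(24, 18, 39), (26, 15, 39), (28, 11, 39), (30, 15, 39), (32, 43, 111), (34, 37, 112), (36, 48, 113), (38, 52, 111), (40, 47, 106), (42, 35, 103), (44, 44, 99), (46, 6, 97), (48, 0, None), (50, 0, None), (52, 0, None), (54, 0, None), (56, 0, None), (58, 0, None), (60, 5, 93), (62, 35, 93), (64, 30, 93), (66, 37, 93), (68, 13, 93), (70, 0, None), (72, 8, 40), (74, 9, 39)]
```

The clip's slot lies within 1 mm under the held axle. I lower to just above the jaw and check the forces.

Request:
drive_tool:
  plan:
    - {"hand": -1, "delta_pos": [0, -0.003, 0.06], "spin": 0}
    - {"hand": -1, "delta_pos": [0, 0, 0.05], "spin": 0}
    - {"hand": -1, "delta_pos": [0, 0, 0.04], "spin": 0}
    - {"hand": -1, "delta_pos": [0, 0, 0.02], "spin": 0}
    - {"hand": -1, "delta_pos": [0, 0, 0], "spin": 0}
    - {"hand": -1, "delta_pos": [0, 0, 0], "spin": 0}

```text
time_s: 9.85
tcp_pos: [591.3, -201.8, 61.2]
tcp_rot: [[0.986, -0.169, -0.003], [-0.169, -0.986, 0.001], [-0.003, -0.0, -1.0]]
wrist_force: [-4.0, 1.3, 0.1]
opening: 27.0
```

```bash
python3 -c "
from h import *
snap('wrist','w7.png')
o=telemetry.get_obs();print(o['tcp_pos'].round(1),o['wrist_force'].round(1),o['opening'])"; python3 held.py 84 136|tail -5
```

```text
[ 591.6 -201.8   61.4] [-4.3  0.  -0.6] 27.017061309007296
-26 494 x -13.3..11.4 top z -59.6
-22 494 x -13.3..11.5 top z -59.8
-18 472 x -13.4..11.1 top z -59.7
-14 470 x -13.5..11.2 top z -59.6
rubber end y -41.5 ->centre 0.7 axle end -66.4 ->centre 1.6
```

Request:
drive_tool:
  plan:
    - {"hand": -1, "delta_pos": [0, 0, 0.02], "spin": 0}
    - {"hand": -1, "delta_pos": [0, 0, 0.02], "spin": 0}
    - {"hand": -1, "delta_pos": [0, 0, 0.02], "spin": 0}
    - {"hand": -1, "delta_pos": [0, 0, 0], "spin": 0}

```text
time_s: 10.3
tcp_pos: [594.0, -202.5, 51.4]
tcp_rot: [[0.986, -0.169, 0.003], [-0.169, -0.986, -0.001], [0.003, 0.0, -1.0]]
wrist_force: [-7.2, 0.9, 1.8]
opening: 27.1
```

Request:
drive_tool:
  plan:
    - {"hand": -1, "delta_pos": [0, 0, 0.02], "spin": 0}
    - {"hand": -1, "delta_pos": [0, 0, 0.02], "spin": 0}
    - {"hand": -1, "delta_pos": [0, 0, 0], "spin": 0}

```text
time_s: 10.6
tcp_pos: [593.6, -202.1, 42.2]
tcp_rot: [[0.986, -0.169, 0.002], [-0.169, -0.986, -0.0], [0.002, 0.0, -1.0]]
wrist_force: [-3.3, 0.6, 2.2]
opening: 27.1
```

Request:
drive_tool:
  plan:
    - {"hand": -1, "delta_pos": [-0.005, 0, 0.01], "spin": 0}
    - {"hand": -1, "delta_pos": [0, 0, 0.005], "spin": 0}
    - {"hand": -1, "delta_pos": [0, 0, 0], "spin": 0}

```text
time_s: 10.9
tcp_pos: [593.8, -202.1, 41.9]
tcp_rot: [[0.986, -0.168, 0.004], [-0.168, -0.986, 0.0], [0.004, -0.001, -1.0]]
wrist_force: [-6.8, 2.6, 18.4]
opening: 27.2
```

```bash
python3 -c "
from h import *
o=telemetry.get_obs();print(o['tcp_pos'].round(1),o['wrist_force'].round(1),o['opening'])
snap('wrist','w8.png')"; python3 held.py 84 136|tail -4
```

```text
[ 593.8 -202.1   41.9] [-6.8  2.6 18.4] 27.200595367332514
-22 493 x -13.3..11.5 top z -59.8
-18 471 x -13.4..11.1 top z -59.7
-14 467 x -13.4..11.2 top z -59.8
rubber end y -61.9 ->centre -19.9 axle end -66.4 ->centre 1.6
```

It has bottomed out on the seat: 18 N at z=41.9, so the axle is at about 88. I release, rise and check.

Request:
drive_tool:
  plan:
    - {"hand": 0, "delta_pos": [0, 0, 0], "spin": 0}
    - {"hand": 0, "delta_pos": [0, 0, 0], "spin": 0}
    - {"hand": 0, "delta_pos": [0, 0, 0], "spin": 0}
    - {"hand": 0, "delta_pos": [0, 0, 0], "spin": 0}
    - {"hand": 0, "delta_pos": [0, 0, -0.1], "spin": 0}
    - {"hand": 0, "delta_pos": [0, 0, -0.25], "spin": 0}
    - {"hand": 0, "delta_pos": [0, 0, -0.25], "spin": 0}
    - {"hand": 1, "delta_pos": [0, 0, 0], "spin": 0}
    - {"hand": 1, "delta_pos": [0, 0, 0], "spin": 0}
    - {"hand": 1, "delta_pos": [0, 0, 0], "spin": 0}

```text
time_s: 11.95
tcp_pos: [591.1, -201.1, 157.4]
tcp_rot: [[0.986, -0.168, -0.002], [-0.168, -0.986, 0.001], [-0.002, -0.0, -1.0]]
wrist_force: [0.1, -0.1, -1.2]
opening: 68.0
```

```bash
cat > chk.py <<'E'
from mp import *
import sys
fn,cx,hl,ha=sys.argv[1],float(sys.argv[2]),float(sys.argv[3]),float(sys.argv[4])
o,f,W=snap('wrist',fn); M=mach(W); k=f['z_map']>0; img=f['img'].astype(int)
print(o['time_s'],o['tcp_pos'].round(1),o['wrist_force'].round(1),o['opening'])
for y in range(-int(ha)-6,int(ha)+6,6):
    s=k&(M[...,1]>=y)&(M[...,1]<y+6)&(abs(M[...,0]-cx)<16)&(M[...,2]<125)&(M[...,2]>60)
    if s.sum()>8: print(y,s.sum(),'x',np.percentile(M[...,0][s],[3,97]).round(1),'z95',np.percentile(M[...,2][s],95).round(1), 'at x',M[...,0][s&(M[...,2]>=np.percentile(M[...,2][s],90))].mean().round(1))
E
python3 chk.py w9.png 54 42 68; python3 go.py 441 271 150 6.5
```

```text
11.95 [ 591.1 -201.1  157.4] [ 0.1 -0.1 -1.2] 67.97587069895498
-74 52 x [49.1 58.2] z95 94.0 at x 54.6
-68 79 x [49.1 68.7] z95 112.8 at x 65.0
-62 353 x [43.6 69.5] z95 112.5 at x 65.6
-56 221 x [38.8 67.8] z95 110.1 at x 39.3
-50 227 x [38.3 67.8] z95 106.1 at x 39.8
-44 222 x [41.8 67.2] z95 101.9 at x 54.2
-38 225 x [41.8 67. ] z95 101.7 at x 54.4
-32 227 x [41.9 66.7] z95 101.6 at x 54.6
-26 234 x [41.9 67.4] z95 101.8 at x 54.5
-20 233 x [42.  66.6] z95 101.8 at x 54.3
-14 243 x [41.4 66.5] z95 101.7 at x 55.4
-8 243 x [42.2 67.3] z95 101.6 at x 54.6
-2 248 x [42.2 67.2] z95 101.7 at x 53.5
4 253 x [41.9 67.2] z95 101.5 at x 54.9
10 256 x [42.3 67.1] z95 101.8 at x 54.4
16 260 x [42.4 67. ] z95 101.6 at x 55.6
22 257 x [42.2 66.9] z95 101.7 at x 54.8
28 262 x [42.6 66.9] z95 101.6 at x 54.1
34 265 x [41.8 66.8] z95 101.6 at x 54.8
40 224 x [39.1 67.4] z95 108.5 at x 39.9
46 322 x [38.7 67.4] z95 109.9 at x 39.5
52 251 x [49.2 69.2] z95 113.2 at x 65.1
58 90 x [48.9 59.7] z95 94.5 at x 54.8
t 12.0 at [ 590.9 -201.1  157. ] theta -9.7 shift mm [-227.3 -440.1    7.7] units [-1.1365 -2.2007  0.0386] spin deg -16.2 u -0.18
```

View pics/w9.png

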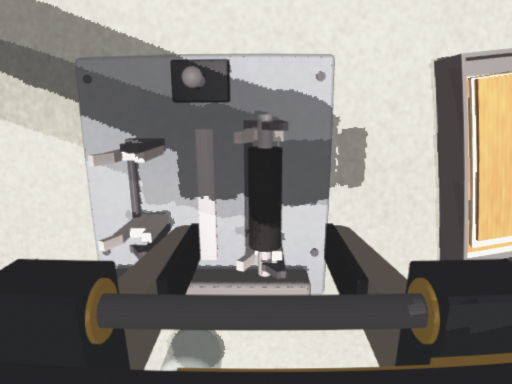

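The long roller is home: its top is at 101.7 (102 expected), it is level and centred in the slot, and the jaw noses are back over the axle. Next is the short roller.

Request:
drive_tool:
  force: 20
  plan:
    - {"hand": 1, "delta_pos": [-0.1033, -0.2, 0], "spin": 0}
    - {"hand": 1, "delta_pos": [-0.1033, -0.2, 0], "spin": 0}
    - {"hand": 1, "delta_pos": [-0.1033, -0.2, 0], "spin": 0}
    - {"hand": 1, "delta_pos": [-0.1033, -0.2, 0], "spin": 0}
    - {"hand": 1, "delta_pos": [-0.1033, -0.2, 0], "spin": 0}
    - {"hand": 1, "delta_pos": [-0.1033, -0.2, 0], "spin": 0}
    - {"hand": 1, "delta_pos": [-0.1033, -0.2, 0], "spin": 0}
    - {"hand": 1, "delta_pos": [-0.1033, -0.2, 0], "spin": 0}
    - {"hand": 1, "delta_pos": [-0.1033, -0.2, 0], "spin": 0}
    - {"hand": 1, "delta_pos": [-0.1033, -0.2, 0], "spin": 0}
    - {"hand": 1, "delta_pos": [-0.1033, -0.2, 0.0386], "spin": 0}
    - {"hand": 0.6, "delta_pos": [0, 0, 0], "spin": -0.09}
    - {"hand": 0.6, "delta_pos": [0, 0, 0], "spin": -0.09}
    - {"hand": 0.6, "delta_pos": [0, 0, 0], "spin": 0}
    - {"hand": 0.6, "delta_pos": [0, 0, 0], "spin": 0}
    - {"hand": 0.6, "delta_pos": [0, 0, 0], "spin": 0}

```text
time_s: 13.6
tcp_pos: [442.0, 269.8, 150.5]
tcp_rot: [[0.994, 0.11, -0.001], [0.11, -0.994, -0.001], [-0.001, 0.001, -1.0]]
wrist_force: [-1.0, 0.2, 0.0]
opening: 73.6
```

Run:
```python
from h import *
o,f,W=snap('wrist','w10.png'); img=f['img'].astype(int)
print(o['time_s'],o['tcp_pos'].round(1),np.degrees(np.arctan2(o['tcp_rot'][1][0],o['tcp_rot'][0][0])).round(2))
T=(W-o['tcp_pos'])@np.array(o['tcp_rot']); k=(f['z_map']>0)&(np.hypot(T[...,0],T[...,1])<60)
X=W[k&(W[...,2]>51)&(W[...,2]<66)&(img.max(2)<60)]
X=X[X[:,2]<62]; print(len(X),X.mean(0),cv2.minAreaRect(X[:,:2].astype(np.float32)))
for yy in range(-34,35,6):
    s=k&(T[...,1]>=yy)&(T[...,1]<yy+6)&(W[...,2]>47)&(W[...,2]<66)
    if s.sum()>8: print(yy,s.sum(),'x',np.percentile(T[...,0][s],[3,97]).round(1),'ztop',np.percentile(W[...,2][s],95).round(1))
```

```text
13.6 [442.  269.8 150.5] 6.31
1560 [438.44515009 271.63458631  57.00008962] ((438.39874267578125, 270.7179260253906), (26.003904342651367, 51.85590744018555), 5.616842269897461)
-34 168 x [-18.9  12.5] ztop 51.8
-28 222 x [-15.2   8.9] ztop 59.6
-22 196 x [-16.2   9.8] ztop 59.8
-16 204 x [-15.4   9. ] ztop 59.5
-10 195 x [-16.4   9.2] ztop 59.8
-4 191 x [-15.8   9. ] ztop 59.8
2 194 x [-15.6   9.1] ztop 59.7
8 189 x [-16.    9.2] ztop 59.9
14 184 x [-16.7   9.2] ztop 59.7
20 140 x [-15.8   9.1] ztop 59.6
26 150 x [-19.3  12.7] ztop 51.7
32 193 x [-19.1  12.5] ztop 51.3
```

Request:
drive_tool:
  force: 20
  plan:
    - {"hand": 0.4, "delta_pos": [-0.0115, -0.004, 0.2], "spin": 0}
    - {"hand": 0.4, "delta_pos": [0, 0, 0.2], "spin": 0.004}
    - {"hand": 0.4, "delta_pos": [0, 0, 0.2], "spin": 0}
    - {"hand": 0.4, "delta_pos": [0, 0, 0.15], "spin": 0}
    - {"hand": 0.4, "delta_pos": [0, 0, 0], "spin": 0}
    - {"hand": -1, "delta_pos": [0, 0, 0], "spin": 0}
    - {"hand": -1, "delta_pos": [0, 0, 0], "spin": 0}
    - {"hand": -1, "delta_pos": [0, 0, 0], "spin": 0}
    - {"hand": -1, "delta_pos": [0, 0, 0], "spin": 0}
    - {"hand": -1, "delta_pos": [0, 0, 0], "spin": 0}
    - {"hand": -1, "delta_pos": [0, 0, 0], "spin": 0}
    - {"hand": -1, "delta_pos": [0, 0, 0], "spin": 0}

```text
time_s: 14.85
tcp_pos: [440.2, 271.4, 1.8]
tcp_rot: [[0.994, 0.107, 0.001], [0.107, -0.994, 0.001], [0.001, -0.001, -1.0]]
wrist_force: [-1.0, -0.9, 7.7]
opening: 27.3
```

Request:
drive_tool:
  force: 35
  plan:
    - {"hand": -1, "delta_pos": [0, 0, 0], "spin": 0}
    - {"hand": -1, "delta_pos": [0, 0, -0.1], "spin": 0}
    - {"hand": -1, "delta_pos": [0, 0, -0.2], "spin": 0}
    - {"hand": -1, "delta_pos": [0, 0, -0.2], "spin": 0}
    - {"hand": -1, "delta_pos": [0, 0, -0.25], "spin": 0}
    - {"hand": -1, "delta_pos": [-0.0024, 0.2275, 0], "spin": 0}
    - {"hand": -1, "delta_pos": [-0.0024, 0.2275, 0], "spin": 0}
    - {"hand": -1, "delta_pos": [-0.0024, 0.2275, 0], "spin": 0}
    - {"hand": -1, "delta_pos": [-0.0024, 0.2275, 0], "spin": 0}
    - {"hand": -1, "delta_pos": [-0.0024, 0.2275, 0], "spin": 0}
    - {"hand": -1, "delta_pos": [-0.0024, 0.2275, 0], "spin": 0}
    - {"hand": -1, "delta_pos": [-0.0024, 0.2275, 0], "spin": 0}
    - {"hand": -1, "delta_pos": [-0.0024, 0.2275, 0], "spin": 0}
    - {"hand": -1, "delta_pos": [-0.0024, 0.2275, 0], "spin": 0}
    - {"hand": -1, "delta_pos": [-0.0024, 0.2275, 0], "spin": 0}
    - {"hand": -1, "delta_pos": [0, 0, 0.13], "spin": 0.0883}
    - {"hand": -1, "delta_pos": [0, 0, 0.13], "spin": 0.0884}
    - {"hand": -1, "delta_pos": [0, 0, 0], "spin": 0}
    - {"hand": -1, "delta_pos": [0, 0, 0], "spin": 0}
    - {"hand": -1, "delta_pos": [0, 0, 0], "spin": 0}

```text
time_s: 16.85
tcp_pos: [484.4, -181.9, 100.1]
tcp_rot: [[0.986, -0.167, 0.002], [-0.167, -0.986, -0.0], [0.002, -0.0, -1.0]]
wrist_force: [-1.1, 0.6, -1.0]
opening: 27.1
```

```bash
python3 -c "
from h import *
snap('wrist','w11.png')"; python3 held.py 52 104|tail -14;python3 go.py 484.2 -181.9 95 -9.7
python3 - <<'E'
from mp import *
o,f,W=pickle.load(open('wrist.pkl','rb')); M=mach(W); k=f['z_map']>0; print(o['tcp_pos'].round(1),o['time_s'])
s=k&(M[...,1]>28.5)&(M[...,1]<34)&(M[...,2]<118); r=[]
for x in range(-86,-34,2):
    t=M[...,2][s&(M[...,0]>=x)&(M[...,0]<x+2)]; r.append((x,len(t),int(np.median(t)) if len(t) else None))
print(r)
s=k&(abs(M[...,1]-31)<10)&(M[...,2]>100)&(M[...,2]<118)&(M[...,0]<-64)&(M[...,0]>-80); print(np.percentile(M[...,1][s],[2,10,50,90,98]).round(1))
E
```

```text
-50 214 x -6.9..4.5 top z -50.0
-46 226 x -7.0..4.6 top z -50.3
-42 227 x -7.0..4.6 top z -50.2
-38 225 x -7.0..4.6 top z -50.1
-34 227 x -7.1..4.7 top z -50.2
-30 213 x -7.1..4.7 top z -50.2
-26 633 x -13.0..11.1 top z -57.2
-22 477 x -13.2..11.7 top z -57.9
-18 461 x -13.1..11.8 top z -57.8
-14 466 x -13.1..11.9 top z -58.0
rubber end y -25.5 ->centre 0.7 axle end -51.1 ->centre 0.9
t 16.9 at [ 484.5 -181.9  100.2] theta -9.63 shift mm [-0.3  0.1  5.2] units [-0.0017  0.0003  0.0262] spin deg 0.07 u 0.0008
[ 484.4 -181.9  100.1] 16.85
[(-86, 21, 39), (-84, 16, 39), (-82, 20, 39), (-80, 20, 39), (-78, 52, 111), (-76, 42, 112), (-74, 40, 113), (-72, 40, 110), (-70, 34, 106), (-68, 31, 103), (-66, 37, 99), (-64, 0, None), (-62, 0, None), (-60, 0, None), (-58, 0, None), (-56, 0, None), (-54, 0, None), (-52, 0, None), (-50, 0, None), (-48, 24, 93), (-46, 26, 93), (-44, 25, 93), (-42, 8, 93), (-40, 0, None), (-38, 0, None), (-36, 0, None)]
[27.4 28.1 31.7 35.  35.2]
```

Aligned to within 0.5 mm, with the axle 44 mm above the TCP, so home is at TCP z≈44.

Request:
drive_tool:
  plan:
    - {"hand": -1, "delta_pos": [-0.003, 0, 0.06], "spin": 0}
    - {"hand": -1, "delta_pos": [0, 0, 0.06], "spin": 0}
    - {"hand": -1, "delta_pos": [0, 0, 0.04], "spin": 0}
    - {"hand": -1, "delta_pos": [0, 0, 0.025], "spin": 0}
    - {"hand": -1, "delta_pos": [0, 0, 0], "spin": 0}
    - {"hand": -1, "delta_pos": [0, 0, 0], "spin": 0}

```text
time_s: 17.5
tcp_pos: [481.5, -181.7, 61.5]
tcp_rot: [[0.985, -0.17, -0.003], [-0.17, -0.985, 0.001], [-0.003, -0.001, -1.0]]
wrist_force: [-4.1, 1.3, 3.2]
opening: 27.3
```

Request:
drive_tool:
  plan:
    - {"hand": -1, "delta_pos": [0, 0, 0.02], "spin": 0}
    - {"hand": -1, "delta_pos": [0, 0, 0.02], "spin": 0}
    - {"hand": -1, "delta_pos": [0, 0, 0.02], "spin": 0}
    - {"hand": -1, "delta_pos": [0, 0, 0.02], "spin": 0}
    - {"hand": -1, "delta_pos": [0, 0, 0], "spin": 0}

```text
time_s: 18.0
tcp_pos: [483.4, -182.0, 45.4]
tcp_rot: [[0.985, -0.17, 0.001], [-0.17, -0.985, -0.001], [0.001, 0.0, -1.0]]
wrist_force: [0.6, 0.7, -1.1]
opening: 26.9
```

Request:
drive_tool:
  plan:
    - {"hand": -1, "delta_pos": [0, 0, 0.01], "spin": 0}
    - {"hand": -1, "delta_pos": [0, 0, 0.01], "spin": 0}
    - {"hand": -1, "delta_pos": [0, 0, 0], "spin": 0}
    - {"hand": -1, "delta_pos": [0, 0, 0], "spin": 0}

```text
time_s: 18.4
tcp_pos: [483.9, -182.1, 43.6]
tcp_rot: [[0.985, -0.17, 0.002], [-0.17, -0.985, 0.001], [0.002, -0.001, -1.0]]
wrist_force: [-4.3, 1.8, 14.8]
opening: 27.1
```

Bottomed out with 15 N at z=43.6. I release and rise.

Request:
drive_tool:
  plan:
    - {"hand": 0, "delta_pos": [0, 0, 0], "spin": 0}
    - {"hand": 0, "delta_pos": [0, 0, 0], "spin": 0}
    - {"hand": 0, "delta_pos": [0, 0, 0], "spin": 0}
    - {"hand": 0, "delta_pos": [0, 0, 0], "spin": 0}
    - {"hand": 0, "delta_pos": [0, 0, -0.1], "spin": 0}
    - {"hand": 0, "delta_pos": [0, 0, -0.25], "spin": 0}
    - {"hand": 0, "delta_pos": [0, 0, -0.25], "spin": 0}
    - {"hand": 0.6, "delta_pos": [0, 0, 0], "spin": 0}
    - {"hand": 0.6, "delta_pos": [0, 0, 0], "spin": 0}
    - {"hand": 0.6, "delta_pos": [0, 0, 0], "spin": 0}

```text
time_s: 19.4
tcp_pos: [482.1, -181.3, 160.9]
tcp_rot: [[0.986, -0.169, -0.002], [-0.169, -0.986, 0.001], [-0.002, -0.0, -1.0]]
wrist_force: [-1.1, 0.9, 0.1]
opening: 68.0
```

```bash
python3 chk.py w12.png -56 26 52; python3 clip.py wrist | egrep 'ball|pod'
```

```text
19.4 [ 482.1 -181.3  160.9] [-1.1  0.9  0.1] 68.01975651269187
-58 40 x [-61.7 -52.4] z95 93.9 at x -55.9
-52 86 x [-61.7 -41.5] z95 113.1 at x -44.9
-46 326 x [-65.7 -40.7] z95 112.6 at x -45.1
-40 241 x [-70.9 -42.2] z95 110.6 at x -70.7
-34 216 x [-71.7 -42.1] z95 106.9 at x -70.5
-28 227 x [-69.3 -44. ] z95 101.8 at x -56.6
-22 229 x [-69.2 -43.9] z95 101.8 at x -55.8
-16 230 x [-69.  -44.1] z95 101.9 at x -56.9
-10 236 x [-68.9 -44.2] z95 101.7 at x -56.0
-4 237 x [-69.6 -44.3] z95 101.7 at x -56.0
2 250 x [-68.7 -43.3] z95 101.6 at x -56.0
8 249 x [-68.6 -43.4] z95 101.7 at x -56.3
14 248 x [-68.6 -43. ] z95 101.9 at x -57.0
20 260 x [-68.5 -44.1] z95 101.3 at x -56.1
26 267 x [-70.8 -42.2] z95 109.0 at x -70.3
32 283 x [-71.4 -41.8] z95 112.1 at x -47.4
38 253 x [-61.6 -40.5] z95 113.2 at x -44.9
44 103 x [-62.1 -50.9] z95 94.1 at x -55.3
wrist pod x 2015 [-25.7 -22.4  -6.   18.8  22.4]
wrist pod y 2015 [ 74.7  77.2  90.2 106.4 108.6]
wrist ball x 347 [-8.6 -7.4 -2.6  2.8  4.9]
wrist ball y 347 [84.4 85.8 91.4 97.  98.6]
```

View pics/w12.png

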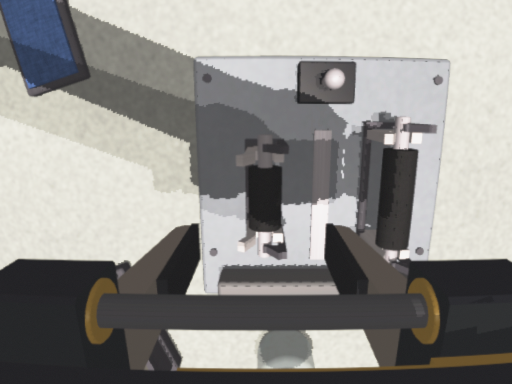

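Both rollers are home: the tops read 101.7, both are level, and the noses sit over the axles at (265,150) and (398,130). The toggle ball is at (335,78). I shut the fingers and lower them in front of the ball.

Request:
drive_tool:
  plan:
    - {"hand": -1, "delta_pos": [0.03, -0.2335, 0], "spin": 0}
    - {"hand": -1, "delta_pos": [0.03, -0.2335, 0], "spin": 0}
    - {"hand": -1, "delta_pos": [0, 0, 0], "spin": 0}
    - {"hand": -1, "delta_pos": [0, 0, 0], "spin": 0}
    - {"hand": -1, "delta_pos": [0, 0, 0], "spin": 0}
    - {"hand": -1, "delta_pos": [0, 0, 0], "spin": 0}
    - {"hand": -1, "delta_pos": [0, 0, 0], "spin": 0}
    - {"hand": -1, "delta_pos": [0, 0, 0.19], "spin": 0}
    - {"hand": -1, "delta_pos": [0, 0, 0.19], "spin": 0}
    - {"hand": -1, "delta_pos": [0, 0, 0.19], "spin": 0}
    - {"hand": -1, "delta_pos": [0, 0, 0], "spin": 0}
    - {"hand": -1, "delta_pos": [0, 0, 0], "spin": 0}

```text
time_s: 20.65
tcp_pos: [510.4, -92.8, 48.3]
tcp_rot: [[0.985, -0.171, -0.001], [-0.171, -0.985, -0.0], [-0.001, 0.001, -1.0]]
wrist_force: [0.3, -1.3, -0.3]
opening: 0.6
```

Run:
```python
from mp import *
o,f,W=snap('wrist','w13.png'); print(o['tcp_pos'].round(1),o['opening'],o['wrist_force'].round(1),mach(o['tcp_pos'][None,None]).round(1))
M=mach(W);k=f['z_map']>0
s=k&(abs(M[...,1]-92)<14)&(abs(M[...,0])<16)&(M[...,2]>78)&(M[...,2]<98)
print('ball',s.sum(),np.percentile(M[s],[2,50,98],axis=0).round(1))
s=k&(M[...,2]>70)&(M[...,2]<110)&(abs(M[...,0]+45)<30)&(abs(M[...,1]-95)<25)
print('finger',s.sum(),np.percentile(M[s],[1,50,99],axis=0).round(1))
```

```text
[510.4 -92.8  48.3] 0.5925108417324664 [ 0.3 -1.3 -0.3] [[[-43.9  90.1  48.3]]]
ball 773 [[-9.  86.3 84.4]
 [-2.9 94.3 91.1]
 [ 4.6 99.7 93.9]]
finger 1316 [[-59.   99.   76.6]
 [-45.2  99.9  96.7]
 [-31.  100.7 109.7]]
```

View pics/w13.png

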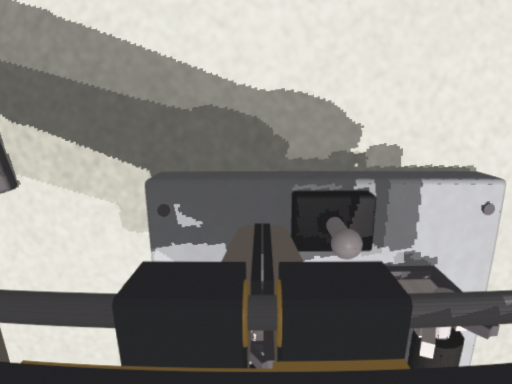

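Run:
```python
from mp import *
o,f,W=pickle.load(open('wrist.pkl','rb')); M=mach(W);k=f['z_map']>0
for z in range(72,112,4):
    s=k&(M[...,2]>z)&(M[...,2]<z+4)&(abs(M[...,0]+45)<30)&(abs(M[...,1]-100)<3)
    if s.sum()>5: print(z,s.sum(),np.percentile(M[s][:,0],[1,99]).round(1))
s=k&(abs(M[...,1]-92)<14)&(abs(M[...,0])<16)&(M[...,2]>78)&(M[...,2]<98)
X=M[s]; A=np.c_[2*X,np.ones(len(X))]; c=np.linalg.lstsq(A,(X**2).sum(1),rcond=None)[0]; print('sphere',c[:3],np.sqrt(c[3]+c[:3]@c[:3]))
```

```text
76 83 [-54.9 -33.7]
80 118 [-57.2 -32.9]
84 126 [-57.4 -32.7]
88 142 [-58.1 -32.4]
92 156 [-58.1 -31.7]
96 166 [-58.5 -31.6]
100 195 [-59.4 -30.7]
104 207 [-59.3 -30.5]
108 247 [-59.7 -30.1]
sphere [-1.49730325 92.14606217 86.11990065] 7.635749040729199
```

Gap to the ball is 23 mm. I push in two parts, to about 33 mm, and read the force.

Request:
drive_tool:
  plan:
    - {"hand": -1, "delta_pos": [0.05, 0, 0], "spin": 0}
    - {"hand": -1, "delta_pos": [0.05, 0, 0], "spin": 0}
    - {"hand": -1, "delta_pos": [0.03, 0, 0], "spin": 0}
    - {"hand": -1, "delta_pos": [0.03, 0, 0], "spin": 0}
    - {"hand": -1, "delta_pos": [0, 0, 0], "spin": 0}
    - {"hand": -1, "delta_pos": [0, 0, 0], "spin": 0}

```text
time_s: 21.3
tcp_pos: [541.6, -97.2, 47.8]
tcp_rot: [[0.985, -0.17, -0.001], [-0.17, -0.985, 0.0], [-0.001, -0.0, -1.0]]
wrist_force: [-3.0, 0.6, 2.6]
opening: 0.6
```

```bash
cat > ball.py <<'E'
from mp import *
o,f,W=snap('wrist'); print(o['time_s'],o['tcp_pos'].round(1),o['wrist_force'].round(1),mach(o['tcp_pos'][None,None]).round(1))
M=mach(W);k=f['z_map']>0
s=k&(abs(M[...,1]-93)<14)&(M[...,0]>-2)&(M[...,0]<26)&(M[...,2]>80)&(M[...,2]<98)
X=M[s]; A=np.c_[2*X,np.ones(len(X))]; c=np.linalg.lstsq(A,(X**2).sum(1),rcond=None)[0]; print(len(X),'sphere',c[:3].round(1),'x max',np.percentile(X[:,0],98).round(1))
E
python3 ball.py
```

```text
21.3 [541.6 -97.2  47.8] [-3.   0.6  2.6] [[[-12.5  91.   47.8]]]
624 sphere [ 5.8 94.1 87.5] x max 14.0
```

The ball has moved about 8 mm under 3 N. I push 2.5 mm more, hold about 1.2 s, then back off and rise.

Request:
drive_tool:
  plan:
    - {"hand": -1, "delta_pos": [0.0125, 0, 0], "spin": 0}
    - {"hand": -1, "delta_pos": [0, 0, 0], "spin": 0}
    - {"hand": -1, "delta_pos": [0, 0, 0], "spin": 0}
    - {"hand": -1, "delta_pos": [0, 0, 0], "spin": 0}
    - {"hand": -1, "delta_pos": [0, 0, 0], "spin": 0}
    - {"hand": -1, "delta_pos": [0, 0, 0], "spin": 0}

```text
time_s: 21.95
tcp_pos: [544.2, -97.7, 47.8]
tcp_rot: [[0.985, -0.17, -0.001], [-0.17, -0.985, 0.0], [-0.001, -0.0, -1.0]]
wrist_force: [-3.8, 0.4, 0.1]
opening: 0.3
```

```bash
python3 ball.py
```

```text
21.95 [544.2 -97.7  47.8] [-3.8  0.4  0.1] [[[-9.8 91.  47.8]]]
688 sphere [ 6.6 94.9 88.1] x max 16.7
```

Request:
drive_tool:
  plan:
    - {"hand": -1, "delta_pos": [0, 0, 0], "spin": 0}
    - {"hand": -1, "delta_pos": [0, 0, 0], "spin": 0}
    - {"hand": -1, "delta_pos": [0, 0, 0], "spin": 0}
    - {"hand": -1, "delta_pos": [0, 0, 0], "spin": 0}
    - {"hand": -1, "delta_pos": [0, 0, 0], "spin": 0}
    - {"hand": -1, "delta_pos": [-0.06, 0, 0], "spin": 0}
    - {"hand": -1, "delta_pos": [-0.06, 0, 0], "spin": 0}
    - {"hand": -1, "delta_pos": [-0.06, 0, 0], "spin": 0}
    - {"hand": -1, "delta_pos": [0, 0, -0.2], "spin": 0}
    - {"hand": -1, "delta_pos": [0, 0, -0.2], "spin": 0}
    - {"hand": -1, "delta_pos": [0, 0, -0.2], "spin": 0}
    - {"hand": -1, "delta_pos": [-0.06, 0.2, 0], "spin": 0}
    - {"hand": -1, "delta_pos": [0, 0.2, 0], "spin": 0}
    - {"hand": -1, "delta_pos": [0, 0, 0], "spin": 0}
    - {"hand": -1, "delta_pos": [0, 0, 0], "spin": 0}
    - {"hand": -1, "delta_pos": [0, 0, 0], "spin": 0}

```text
time_s: 23.6
tcp_pos: [483.9, -167.2, 167.9]
tcp_rot: [[0.986, -0.168, 0.001], [-0.168, -0.986, 0.001], [0.0, -0.001, -1.0]]
wrist_force: [-0.6, 0.7, -0.0]
opening: 0.5
```

```bash
python3 chk.py w14.png -56 26 52 | awk 'NR%2'; python3 clip.py wrist | egrep 'ball|pod'
python3 - <<'E'
from mp import *
o,f,W=pickle.load(open('wrist.pkl','rb')); M=mach(W);k=f['z_map']>0
for y in (-60,-30,0,30,52):
    s=k&(abs(M[...,1]-y)<4)&(abs(M[...,0]-54)<16)&(M[...,2]>60)&(M[...,2]<125)
    if s.sum()>8: print('long',y,s.sum(),np.percentile(M[s],[3,97],axis=0).round(1)[:,[0,2]].tolist())
E
python3 - <<'E'
from h import *
o,f,W=snap('top'); 
import subprocess
E
python3 m.py | egrep 'weight|jar|ball'
```

```text
23.6 [ 483.9 -167.2  167.9] [-0.6  0.7 -0. ] 0.4714026828740242
-10 208 x [-69.5 -43.3] z95 101.8 at x -56.1
2 222 x [-69.  -43.9] z95 102.2 at x -56.9
14 235 x [-68.6 -43.4] z95 101.6 at x -56.7
26 242 x [-71.  -42.9] z95 110.6 at x -70.7
38 271 x [-61.  -40.3] z95 112.7 at x -44.4
wrist pod x 1913 [-25.8 -22.5  -5.6  18.5  22.1]
wrist pod y 1913 [ 74.2  76.9  91.7 106.6 109.3]
wrist ball x 299 [-8.7 -7.5 -2.8  2.7  4.6]
wrist ball y 299 [84.4 86.  91.3 96.8 98.4]
long -60 251 [[57.3, 88.0], [69.5, 113.6]]
long -30 280 [[40.9, 87.8], [64.9, 101.9]]
long 0 307 [[41.0, 87.7], [65.3, 101.9]]
long 30 325 [[41.1, 87.9], [65.2, 101.7]]
long 52 396 [[38.4, 62.7], [67.9, 112.8]]m.py:7: RuntimeWarning: Mean of empty slice.
  r=cv2.minAreaRect(X[:,:2].astype(np.float32)); print(n,len(X),'mean',X.mean(0).round(1),'rect',np.round(r[0],1),np.round(r[1],1),round(r[2],2),'zmax',X[:,2].max().round(1)); return X
  ret = um.true_divide(
Traceback (most recent call last):
  File "m.py", line 10, in <module>
    box(n+' rubber',*b,48,70,dark); box(n+' all',*b,36,70)
    ~~~^^^^^^^^^^^^^^^^^^^^^^^^^^^
  File "m.py", line 7, in box
    r=cv2.minAreaRect(X[:,:2].astype(np.float32)); print(n,len(X),'mean',X.mean(0).round(1),'rect',np.round(r[0],1),np.round(r[1],1),round(r[2],2),'zmax',X[:,2].max().round(1)); return X
                                                                                                                                                          ~~~~~~~~~~^^
ValueError: zero-size array to reduction operation maximum which has no identity
```

The ball reads exactly as before the push, both rollers are home, and the arm is free. I hand in.

```bash
python3 -c "
from h import *
print(manip.sign_off())"
```

```text
the job is handed in; nothing more can be done
None
```

I put both rollers back in their clips and worked the toggle, then handed the job in at about 23.7 s of the 72 s allowed. The system gave no verdict.

- **Rollers:** I pressed the long one into the rear clip first, then the short one into the front clip. Each push ended firmly on the seat, at 18 N and 15 N. In the last wrist view the rubber tops are at 101.7–102.2 mm (102 expected). Both rollers are level and centred in their slots to about 1 mm, with the jaw noses standing in their closed place over the axles.
- **Toggle:** I pushed it about 11 mm (roughly 0.35 rad) to the rear at 3.8 N and held it for over a second. Afterwards the ball measured the same as before the push.
- **First grasp:** It failed because the fingertips really sit about 29 mm above the reported TCP. The closed fingers pressed on top of the long roller with about 19 N while it was still in its rest. It was not displaced, and I allowed for the offset from then on.
- **Camera disagreement:** The wrist and top cameras differed by 2–3 mm. I used the wrist camera for both the roller and the clip.
- **Not checked at the end:** My final top-view script stopped with an error before it measured the jar and the brass weight again, and it did not cover the tape. No planned path came near the three at a height that could touch them.

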